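# Put the pens and tealights away and shut the ratchet-lever box

### The job

Clear the counter at closing time: raise the lever of the wooden box until its lid stands upright and catches there, then put every loose pen into the tray with ribs and every tealight into the tray with round outlines. When all are in, pinch the release button in the lever's grip and swing the lever all the way down with it pressed, so that the lid lies shut over the sorted things; leave everything else on the counter where it is.

Things in the scene. Friction and masses are not known exactly. Their poses are not given: they have to be found in the camera images.
- counter_box: low wooden box fixed to the counter, 180 mm deep (its x, front -x), 200 wide (its y), walls 4 mm thick, top 46 mm above the counter; origin: centre of its underside. Lid hinged along the rear (+x) edge. The lid's lever runs on the left (+y) side, 58 mm clear of the wall; a toothed steel quadrant (radius 87 mm about the hinge, y 148 to 163 mm) stands between them on a foot plate 6 mm thick.
- lever_pivot (a point): point of the hinge line in the lever's plane (box frame x 94, y 170, z 52 mm), axes as the box's. Lid and lever turn about this line, along the box's y. The lever leaves it towards box -x, 0.10 rad above the lid: at lid angle q the grip_point lies 190*cos(q+0.10) mm to box -x of the pivot and 190*sin(q+0.10) mm above it.
- grip_point (a point): centre of the lever's grip, level with the release button. Rubber grip, 24 mm wide along the box's y, 26 mm thick, reaching 38 mm to either side of this point along the lever; the button adds 8 mm on the side facing the box. From the grip's faces at least 45 mm are free to each side. Pinched across its width here, the button goes in.
- lid_lever (a joint): angle of lid and lever, rad: 0 = lid shut flat, grows as the lever is raised, end stop 1.82. A ratchet lets it be raised freely, button in or out (2 to 4 N at the grip), but blocks lowering: it catches at about 0.40, 0.85, 1.25 and 1.64. With the button pressed it moves both ways; below 1.5 the damped lid then also sinks slowly by itself.
- grip_release (a joint): travel of the release button, m: 0 = out, 0.008 = flush with the grip; the ratchet is free beyond about 0.006. Round grey button, 20 mm across, on the side of the grip facing the box (box -y), pressed towards box +y with 3 to 7 N (pinch with 15 N or more); let go, it springs out and the ratchet catches at the next tooth below. The lever can turn between the pinching fingers.
- pen_tray: plywood liner tray in the box with seven fine ribs along its floor (for pens). 171 mm (its x) by 95.5 mm (its y) outside, 28 mm high, walls and floor 2 mm; origin at the centre of its underside, 6 mm above the counter, axes as the box's. It lies in the left or the right half of the box.
- tealight_tray: plywood liner tray of the same size and frame with three round outlines on its floor (for tealights), in the other half of the box.
- pen_a_mid (a point): slim ball pen, 12 mm wide, 145 long, 9 high, 20 g; this point is its centre, 4.5 mm above its underside when it lies flat. Its y axis runs along its length; the point may also be absent (None).
- pen_b_mid (a point): thick marker pen, 17 mm wide, 135 long, 16 high, 20 g; this point is its centre, 8.0 mm above its underside when it lies flat. Its y axis runs along its length; the point may also be absent (None).
- pen_c_mid (a point): slim ball pen, 12 mm wide, 145 long, 9 high, 20 g; this point is its centre, 4.5 mm above its underside when it lies flat. Its y axis runs along its length; the point may also be absent (None).
- light_a_mid (a point): tealight: flat round metal cup, 38 mm across, 15 mm high, open on top, 20 g; this point is its centre, 7.5 mm above its underside. May be absent (None).
- light_b_mid (a point): tealight: flat round metal cup, 38 mm across, 17 mm high, open on top, 20 g; this point is its centre, 8.5 mm above its underside. May be absent (None).
- light_c_mid (a point): tealight: flat round metal cup, 38 mm across, 15 mm high, open on top, 20 g; this point is its centre, 7.5 mm above its underside. May be absent (None).
- card_reader: hand-held card reader, 136x74x26 mm, standing by; origin at the centre of its underside. To be left alone.
- service_bell: desk bell, 84 mm across and 58 mm, standing by; origin at the centre of its underside. To be left alone.
- coaster_stack: stack of round cork coasters, 70 mm across and 19 mm, standing by; origin at the centre of its underside. To be left alone.
- stapler: stapler, 36x135x42 mm, standing by; origin at the centre of its underside. To be left alone.

How it is judged:
By the outcome, as a careful person would: the job done as asked, in the order asked, and still so for the second after the job is handed in, with the robot touching nothing.
Of pen_a, pen_b, pen_c, light_a, light_b, light_c only 3 to 5 are there at a start; the rules pass over those that are not, and their reading is None.
At some moment in a run one of pen_a, pen_b, pen_c, light_a, light_b, light_c may be knocked a few centimetres aside while the robot is not near it.
Once in a run the grip may slacken for a moment while it holds something.
It also fails if it takes over 210 s, if anything falls off the work surface, if the arm or the gripper's body presses on something with over 40 N, if the wrist force passes 120 N, or if a joint passes its speed limit or range.

### The arm

A 6-joint arm with a two-finger parallel gripper is mounted at the origin on a cart in front of the work surface, level with it; the furniture and walls round the work are solid. World frame = base frame: x ahead of the robot, y to its left, z up, the work surface at z = 0. Lengths are in m, angles in rad, forces in N, time in s.
With the tool pointing down it reaches from about 0.35 to 0.85 m from the base axis. Payload 8.1 kg.
Tool frame: the origin (TCP) lies between the finger pads; the fingertips stand 11 mm ahead of it and the grasp point (between the pads) lies 8 mm behind it; y points along the fingers, x is the direction in which the jaws open and shut, and the axes are right-handed (so a half turn about y gives the same grasp; the last joint's range is limited). The gripper opens to 93 mm and grips with 3 to 60 N. Pads are 15 mm wide; open, the fingers measure 128 mm over their backs; the gripper's body (75 mm by 188 mm) begins 65 mm behind the grasp point.
Start: joints at [1.25, 0.13, 1.488, -0, 1.523, -0.085], TCP at [0.14, 0.583, 0.23] pointing down, gripper open.
Joint ranges: [-2.96, 2.96], [-0.89, 2.26], [0.02, 2.5], [-1.34, 4.48], [0, 2.73], [-2.66, 2.66]. Speed limits (rad/s): [2.39, 2.39, 2.79, 3.14, 3.14, 3.14].

### API

Orientations are given as a rotation vector (axis times angle).
In Python, from plant import readout, optics, robot gives the robot as it stands.
- The arm moves only by the shell command python3 -m creep 'ROWS' [FORCE]. ROWS is JSON, a list that holds one entry, the list of rows, each a list of 7 numbers: the closure, from 0 (fully open) to 1 (shut), then the shift along the tool's x, y, z in cm, then the turn, a rotation vector about the tool's x, y, z in degrees. In form: [[[grip, x, y, z, wx, wy, wz], ...]]. A call has exactly 8 rows; each row shifts and turns the pose as measured when the row begins, along the tool's axes as they then stand; what a row does not reach is not made up. A row lasts 1/10 s, in which the tool goes at most 50 mm and 8.59 degrees, less where a joint would pass 70% of its speed; a pose out of reach is approached as far as the arm can. A call is refused whole if a number of a shift passes 5 or a number of a turn 8.59, either way. A call with a gripper value outside its range is refused whole. The fingers move at their own pace and stop on an object; FORCE is the grip in N (left out, the last holds). Time passes only in rows, so rows that do not move let the fingers close, or fill a call up. It gives the time, the measured TCP pose, the force and the opening at its end, in the units of the state.
- readout.read_state(): the state, without advancing time (a new reading comes with each control period).
- optics.read_camera(name): name is "scene" or "top"; returns a dict with "frame" (384x512x3 uint8, red, green, blue), "depth" (384x512 float32, m along the optical axis (not along the pixel's ray), 0 where there is no reading), "intrinsics" (3x3 intrinsics, pixels), "R" (3x3) and "t" (3): a world point X has camera coordinates R X + t. Camera axes: x right, y down, z forward; pixel columns grow to the right and rows downward; lengths in m; the calibration is good to about 2 mm. A picture is of the moment at which its call begins.
- robot.close_job(): hands the job in, once; it reports no verdict.
The state is a dict: "t": time; "q": joint angles; "dq": joint speeds; "joint_torque": joint torques, N m; "tool_pos": TCP position; "orientation": TCP orientation; "force": force on the tool from outside, world axes, zero at the start; "wrist_torque": the same for the moment, N m; "opening": finger opening in m.
Only numpy, scipy, OpenCV 4.12 (cv2) and the standard library are available. Lean on these libraries where they do the work, as an engineer would, in place of code of your own. Each camera call takes 0.05 s, during which the arm holds its last target. There are 200 camera calls.

## Working session

There is one attempt and no reset: what is moved stays moved. The work goes in short steps, Python scripts to look and compute and a shell command to move; the robot and the scene stay as the last step left them, time stands still between calls to the robot, and variables do not carry over. Pictures are saved under pics/ and viewed, about 12 in all and at most 16, crops included, and the job is handed in when it is done.

```bash
ls; mkdir -p pics
cat > h.py <<'E'
import numpy as np, cv2
from plant import readout, optics, robot
from scipy.spatial.transform import Rotation as Ro
def cam(n,save=None):
    c=optics.read_camera(n)
    if save: cv2.imwrite('pics/'+save+'.png',cv2.cvtColor(c['frame'],cv2.COLOR_RGB2BGR))
    return c
def pts(c):
    K=c['intrinsics'];d=c['depth'];v,u=np.mgrid[:d.shape[0],:d.shape[1]]
    P=np.stack([(u-K[0,2])/K[0,0]*d,(v-K[1,2])/K[1,1]*d,d],-1)
    return (P-c['t'])@c['R']
def ray(c,u,v,z):
    K=c['intrinsics'];R=c['R'];o=-R.T@c['t'];d=R.T@np.array([(u-K[0,2])/K[0,0],(v-K[1,2])/K[1,1],1])
    return o+d*(z-o[2])/d[2]
E
python3 - <<'E'
from h import *
for n in('scene','top'):
    c=cam(n,n+'0'); print(n,c['R'].round(3).tolist(),c['t'].round(3),c['intrinsics'].round(1).tolist()); np.savez('%s0.npz'%n,**c)
s=readout.read_state(); print({k:np.round(v,3).tolist() for k,v in s.items()})
print(Ro.from_rotvec(s['orientation']).as_matrix().round(3))
E
```

```text
pics
scene [[-0.979, -0.203, -0.022], [-0.11, 0.617, -0.779], [0.172, -0.76, -0.626]] [0.572 0.136 1.754] [[472.9, 0.0, 254.7], [0.0, 472.9, 195.8], [0.0, 0.0, 1.0]]
top [[0.181, -0.983, -0.008], [-0.867, -0.156, -0.473], [0.464, 0.093, -0.881]] [-0.109  0.518  1.319] [[457.4, 0.0, 259.5], [0.0, 457.4, 193.2], [0.0, 0.0, 1.0]]
{'t': 0.1, 'q': [1.25, 0.131, 1.489, 0.0, 1.523, -0.085], 'dq': [0.0, -0.001, -0.002, 0.001, 0.0, 0.003], 'joint_torque': [0.001, -56.134, -49.309, 0.077, 0.029, -0.0], 'tool_pos': [0.14, 0.583, 0.229], 'orientation': [-1.313, -1.033, 1.035], 'force': [0.041, 0.409, 0.568], 'wrist_torque': [0.003, 0.033, 0.046], 'opening': 0.093}
[[ 0.234 -0.001 -0.972]
 [ 0.972 -0.002  0.234]
 [-0.002 -1.     0.   ]]
```

View pics/scene0.png

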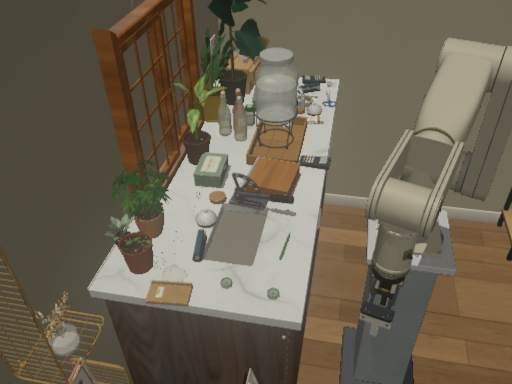

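View pics/top0.png

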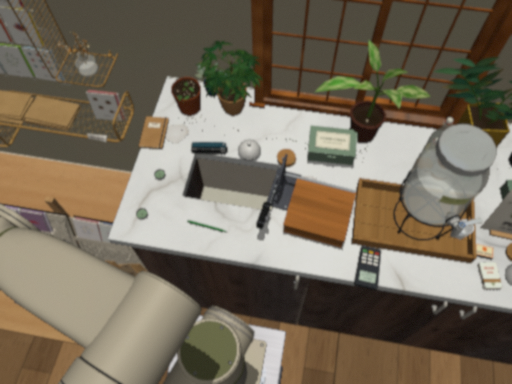

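Run:
```python
from h import *
a=cv2.imread('pics/top0.png')[110:290,120:400]; b=cv2.imread('pics/scene0.png')[60:310,110:350]
cv2.imwrite('pics/topz.png',cv2.resize(a,None,fx=2.8,fy=2.8,interpolation=cv2.INTER_CUBIC))
cv2.imwrite('pics/scenez.png',cv2.resize(b,None,fx=2.4,fy=2.4,interpolation=cv2.INTER_CUBIC))
c=dict(np.load('top0.npz')); P=pts(c)
for u,v in [(160,174),(142,213),(205,226),(210,147),(286,157),(249,149),(368,267),(265,218),(283,180),(300,182),(353,193),(340,240),(286,231),(320,210),(230,190),(230,205),(155,130),(485,250),(488,272),(178,132)]: print((u,v),P[v,u].round(3))
```

```text
(160, 174) [0.609 0.363 0.004]
(142, 213) [0.444 0.375 0.016]
(205, 226) [0.438 0.155 0.011]
(210, 147) [0.733 0.206 0.035]
(286, 157) [ 0.674 -0.076  0.137]
(249, 149) [0.744 0.065 0.044]
(368, 267) [ 0.387 -0.387  0.022]
(265, 218) [ 0.471 -0.042  0.079]
(283, 180) [ 0.647 -0.074  0.032]
(300, 182) [ 0.634 -0.134  0.058]
(353, 193) [ 0.625 -0.314  0.056]
(340, 240) [ 0.45  -0.288  0.052]
(286, 231) [ 0.47  -0.113  0.006]
(320, 210) [ 0.542 -0.213  0.057]
(230, 190) [ 1.042  0.258 -0.862]
(230, 205) [ 0.536  0.092 -0.003]
(155, 130) [0.789 0.434 0.009]
(485, 250) [ 0.511 -0.752  0.022]
(488, 272) [ 0.439 -0.759  0.019]
(178, 132) [ 0.801  0.35  -0.   ]
```

View pics/topz.png

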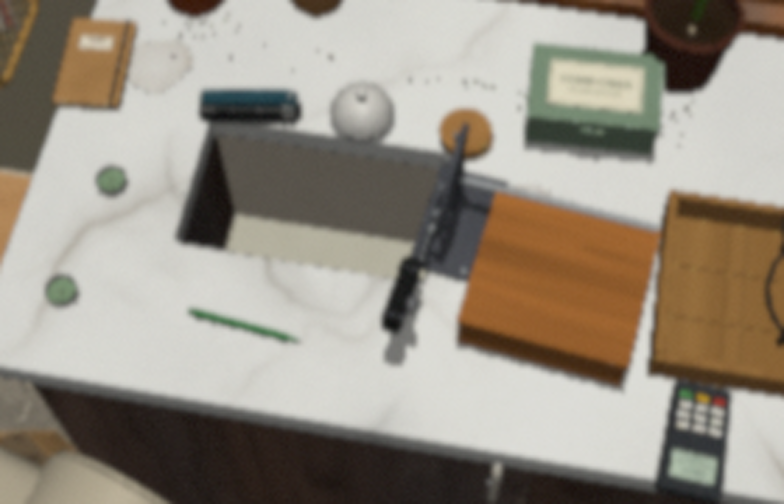

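View pics/scenez.png

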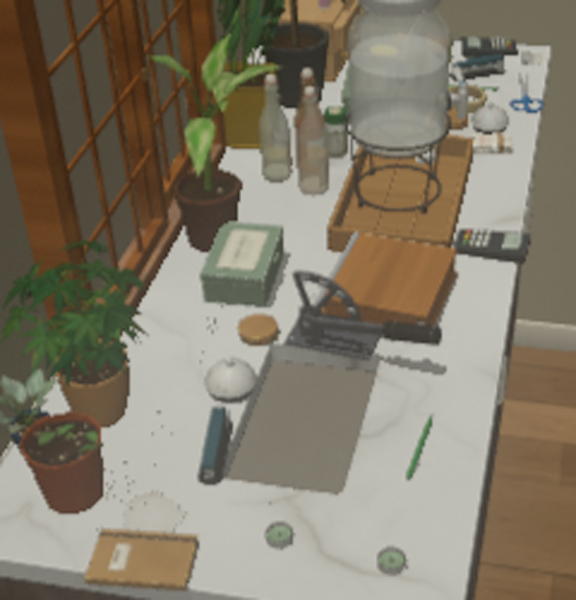

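Run:
```python
from h import *
C={n:dict(np.load(n+'0.npz')) for n in('top','scene')}
def comp(m):
    n,l,s,ce=cv2.connectedComponentsWithStats(m.astype(np.uint8)); return [(s[i],ce[i],l==i) for i in range(1,n) if s[i][4]>15]
for n,c in C.items():
    P=pts(c); hsv=cv2.cvtColor(c['frame'],cv2.COLOR_RGB2HSV).astype(int)
    # lid
    inb=(P[...,0]>.35)&(P[...,0]<.75)&(P[...,1]>-.36)&(P[...,1]<-.08)
    m=inb&(hsv[...,0]<20)&(hsv[...,1]>110)&(P[...,2]>.047)&(P[...,2]<.068)
    Q=P[m]; r=cv2.minAreaRect((Q[:,:2]*1000).astype(np.float32)); print(n,'lid z',np.median(Q[:,2]).round(4),r, cv2.boxPoints(r).round(0).tolist())
    g=(P[...,0]>.35)&(P[...,0]<.72)&(P[...,1]>0.05)&(P[...,1]<.5)&(hsv[...,1]>60)&(hsv[...,0]>35)&(hsv[...,0]<90)&(abs(P[...,2])<.05)
    for s,ce,mm in comp(g):
        Q=P[mm]; rr=cv2.minAreaRect((np.array([ray(c,u,v,.008)[:2] for v,u in np.argwhere(mm)])*1000).astype(np.float32))
        print(n,s,ce.round(1),'depth med',np.median(Q,0).round(3),'zmax',np.percentile(Q[:,2],[10,90]).round(3),'rays',ray(c,*ce,.0045).round(3),ray(c,*ce,.0075).round(3),ray(c,*ce,.015).round(3),'rect',[np.round(x,1).tolist() for x in rr])
    # lever: dark points above the counter
    d=(c['frame'].max(2)<60)&(P[...,0]>.3)&(P[...,0]<.7)&(P[...,1]>-.12)&(P[...,1]<.0)&(P[...,2]>.03)&(P[...,2]<.16)
    Q=P[d]
    for x in np.arange(.42,.66,.02):
        k=Q[abs(Q[:,0]-x)<.01]
        if len(k): print(x.round(2),len(k),'y',np.percentile(k[:,1],[5,50,95]).round(3),'z',np.percentile(k[:,2],[5,50,95]).round(3))
```

```text
top lid z 0.0543 ((565.55615234375, -231.03713989257812), (240.24786376953125, 255.809326171875), 0.5933813452720642) [[444.0, -104.0], [447.0, -360.0], [687.0, -358.0], [684.0, -102.0]]
top [190 221  32  10  37] [205.  225.5] depth med [0.441 0.155 0.007] zmax [0.002 0.012] rays [0.442 0.157 0.004] [0.441 0.156 0.008] [0.438 0.155 0.015] rect [[440.4, 155.0], [110.8, 4.1], 83.9]
0.44 26 y [-0.037 -0.031 -0.022] z [0.077 0.084 0.089]
0.46 31 y [-0.04  -0.033 -0.024] z [0.08  0.085 0.089]
0.48 30 y [-0.043 -0.034 -0.026] z [0.078 0.082 0.086]
0.5 36 y [-0.046 -0.037 -0.028] z [0.074 0.08  0.085]
0.52 26 y [-0.047 -0.039 -0.031] z [0.075 0.079 0.082]
0.54 2 y [-0.047 -0.044 -0.042] z [0.062 0.068 0.074]
0.58 27 y [-0.066 -0.063 -0.058] z [0.056 0.073 0.102]
0.6 19 y [-0.069 -0.066 -0.06 ] z [0.056 0.105 0.12 ]
0.62 13 y [-0.071 -0.069 -0.061] z [0.055 0.064 0.129]
0.64 24 y [-0.074 -0.072 -0.067] z [0.036 0.058 0.121]
0.66 13 y [-0.075 -0.073 -0.07 ] z [0.044 0.074 0.091]
scene lid z 0.0547 ((566.2328491210938, -223.0697479248047), (236.062744140625, 265.9796142578125), 1.8405650854110718) [[444.0, -94.0], [453.0, -360.0], [688.0, -352.0], [680.0, -86.0]]
scene [280 234  10  25  41] [284.4 246.5] depth med [0.441 0.164 0.007] zmax [0.004 0.009] rays [0.442 0.161 0.004] [0.442 0.164 0.008] [0.44  0.171 0.015] rect [[441.1, 160.0], [127.0, 5.6], 84.1]
```

Run:
```python
from h import *
C={n:dict(np.load(n+'0.npz')) for n in('top','scene')}
for n,c in C.items():
    P=pts(c); hsv=cv2.cvtColor(c['frame'],cv2.COLOR_RGB2HSV).astype(int)
    m=(hsv[...,0]<20)&(hsv[...,1]>110)&(P[...,2]>.049)&(P[...,2]<.062)&(P[...,0]<.75)
    m=cv2.morphologyEx(m.astype(np.uint8),cv2.MORPH_OPEN,np.ones((3,3)))
    k,l,s,ce=cv2.connectedComponentsWithStats(m); 
    u0,v0=(320,210) if n=='top' else (275,178)
    mm=l==l[v0,u0]; z=np.median(P[mm][:,2]); Q=np.array([ray(c,u,v,z)[:2] for v,u in np.argwhere(mm)])
    r=cv2.minAreaRect((Q*1000).astype(np.float32)); print(n,z.round(4),mm.sum(),[np.round(x,1) for x in r],cv2.boxPoints(r).round(0).tolist())
    for nm,(u,v) in {'top':dict(a=(160,174),b=(142,213)),'scene':dict(a=(227,283),b=(273,294))}[n].items():
        w=np.zeros(hsv.shape[:2],bool); w[v-12:v+12,u-12:u+12]=1
        f=c['frame'].astype(int); g=w&(((f[...,1]-f[...,0])>10)|(f.max(2)<130)); q=np.argwhere(g); ce=q.mean(0)[::-1]
        uu=(q[:,1].min()+q[:,1].max())/2; vv=(q[:,0].min()+q[:,0].max())/2
        print(nm,len(q),ce.round(1),uu,vv,'ext',np.ptp(q,0),'depth',np.median(P[g],0).round(3),'z',np.percentile(P[g][:,2],[10,90]).round(3),'ray',ray(c,uu,vv,.0075).round(3),ray(c,uu,vv,.015).round(3))
```

```text
top 0.0547 2729 [array([ 546.1, -210.2]), array([202. , 182.2]), np.float64(83.4)] [[444.0, -300.0], [625.0, -321.0], [648.0, -120.0], [467.0, -99.0]]
a 76 [159.4 174.6] 159.5 174.5 ext [9 9] depth [0.605 0.363 0.006] z [0.002 0.012] ray [0.605 0.363 0.008] [0.601 0.36  0.015]
b 88 [141.5 213.6] 142.0 213.5 ext [ 9 10] depth [0.446 0.381 0.006] z [0.002 0.013] ray [0.446 0.378 0.008] [0.443 0.375 0.015]
scene 0.0551 1109 [array([ 547.2, -211.3]), array([224.8, 178.7]), np.float64(83.2)] [[445.0, -312.0], [623.0, -333.0], [649.0, -110.0], [472.0, -89.0]]
a 86 [226.1 282.8] 226.0 283.0 ext [10 10] depth [0.607 0.366 0.007] z [0.002 0.012] ray [0.606 0.368 0.008] [0.604 0.374 0.015]
b 87 [273.  293.7] 273.5 293.5 ext [ 9 11] depth [0.444 0.384 0.007] z [0.003 0.011] ray [0.443 0.383 0.008] [0.442 0.389 0.015]
```

```bash
cat > go.py <<'E'
import sys
from h import *
# go.py x y z(TCP) [toolangle_deg]: remaining move in tool axes, cm/deg
YAW=-6.6; B=np.array([.5465,-.2105,0]); bx=np.array([np.cos(np.radians(YAW)),np.sin(np.radians(YAW)),0]); by=np.array([-bx[1],bx[0],0])
def box(x,y,z): return B+bx*x/1000+by*y/1000+np.array([0,0,z/1000])
def delta(p,ang=83.4):
    s=readout.read_state(); R=Ro.from_rotvec(s['orientation']).as_matrix()
    a=np.radians(ang); x=np.array([np.cos(a),np.sin(a),0]); y=np.array([0,0,-1.]); G=np.stack([x,y,np.cross(x,y)],1)
    print('t',round(s['t'],2),'pos',np.round(s['tool_pos'],4),'toolang',np.degrees(np.arctan2(R[1,0],R[0,0])).round(2),'f',np.round(s['force'],1),'open',round(s['opening'],4))
    print('  shift cm now',(R.T@(np.array(p)-s['tool_pos'])*100).round(2),'if aligned',(G.T@(np.array(p)-s['tool_pos'])*100).round(2),'turn',np.degrees(Ro.from_matrix(R.T@G).as_rotvec()).round(2))
if __name__=='__main__':
    a=[float(v) for v in sys.argv[2:]]
    delta(box(*a[:3]) if sys.argv[1]=='box' else a[:3], *(a[3:4]))
E
python3 -m creep '[[[0.355,0,0,0,0,-6.9,0],[0.355,-4,0,-2.8,0,0,0],[0.355,-4,0,-2.8,0,0,0],[0.355,-4,0,-2.8,0,0,0],[0.355,-4,0,-2.8,0,0,0],[0.355,-4,0,-2.8,0,0,0],[0.355,-4,0,-2.8,0,0,0],[0.355,-4,0,-2.8,0,0,0]]]' 20; python3 go.py box -95 170 150
```

```text
t: 0.9
tool_pos: [0.3033, 0.2767, 0.2226]
orientation: [-1.259, -1.126, 1.145]
force: [1.8, -0.9, -0.4]
opening: 0.0598
t 0.9 pos [0.3033 0.2767 0.2226] toolang 84.26 f [ 1.8 -0.9 -0.4] open 0.0598
  shift cm now [-28.82   7.48 -19.86] if aligned [-28.6    7.26 -20.26] turn [-0.27  0.86 -0.62]
```

```bash
python3 -m creep '[[[0.355,-4,0.8,-2.8,0,0.9,0],[0.355,-4,0.8,-2.8,0,0,0],[0.355,-4,0.8,-2.8,0,0,0],[0.355,-4,0.8,-2.8,0,0,0],[0.355,-4,0.8,-2.8,0,0,0],[0.355,-4,0.8,-2.8,0,0,0],[0.355,-2.5,0.8,-1.8,0,0,0],[0.355,0,0,0,0,0,0]]]'; python3 go.py box -95 170 150
```

```text
t: 1.7
tool_pos: [0.4579, -0.0188, 0.1671]
orientation: [-1.27, -1.112, 1.127]
force: [-1.4, 1.0, -0.7]
opening: 0.0599
t 1.7 pos [ 0.4579 -0.0188  0.1671] toolang 83.02 f [-1.4  1.  -0.7] open 0.0599
  shift cm now [-0.99  1.72 -1.51] if aligned [-1.02  1.71 -1.5 ] turn [-0.12 -0.38 -0.57]
```

```bash
python3 -m creep '[[[0.355,-1,0,-1.5,0,0,-0.6],[0.355,0,2,0,0,0,0],[0.355,0,2.5,0,0,0,0],[0.355,0,2,0,0,0,0],[0.355,0,0,0,0,0,0],[0.355,0,0,0,0,0,0],[0.355,0,0,0,0,0,0],[0.355,0,0,0,0,0,0]]]'; python3 go.py box -95 170 63
python3 - <<'E'
from h import *
for n in('top','scene'):
    c=cam(n,n+'1'); np.savez(n+'1.npz',**c)
a=cv2.imread('pics/top1.png')[130:290,200:380]; b=cv2.imread('pics/scene1.png')[120:270,180:350]
f=lambda i:cv2.resize(i,(395,400),interpolation=cv2.INTER_CUBIC)
cv2.imwrite('pics/z1.png',np.hstack([f(a),f(b)]))
E
```

```text
t: 2.5
tool_pos: [0.4712, -0.0288, 0.1021]
orientation: [-1.261, -1.117, 1.117]
force: [0.1, 0.9, -0.6]
opening: 0.0601
t 2.5 pos [ 0.4712 -0.0288  0.1021] toolang 82.93 f [ 0.1  0.9 -0.6] open 0.0601
  shift cm now [-0.19  3.91 -0.08] if aligned [-0.18  3.91 -0.06] turn [-0.17 -0.47  0.15]
```

View pics/z1.png

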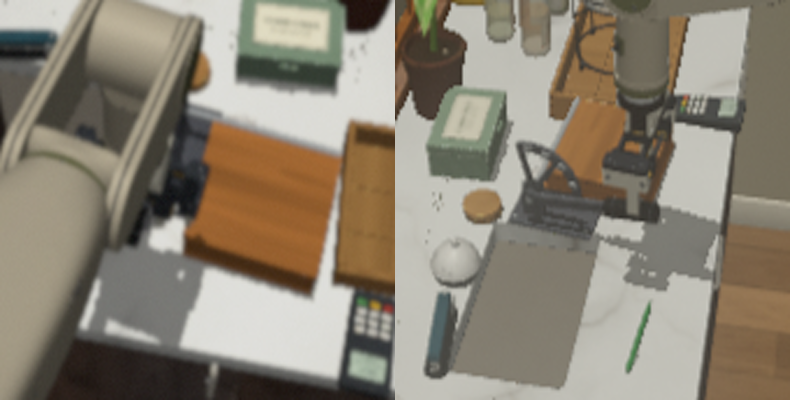

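```bash
python3 -m creep '[[[0.355,-0.2,2,0,0,-0.4,0],[0.355,0,1.9,0,0,0,0],[0.355,0,0.4,0,0,0,0],[0.355,0,0,0,0,0,0],[0.9,0,0,0,0,0,0],[0.9,0,0,0,0,0,0],[0.9,0,0,0,0,0,0],[0.9,0,0,0,0,0,0]]]' 25; python3 go.py box -95 170 63
```

```text
t: 3.4
tool_pos: [0.4759, -0.0317, 0.0648]
orientation: [-1.267, -1.13, 1.118]
force: [-0.4, -3.1, -2.7]
opening: 0.0325
t 3.4 pos [ 0.4759 -0.0317  0.0648] toolang 83.35 f [-0.4 -3.1 -2.7] open 0.0325
  shift cm now [0.05 0.18 0.43] if aligned [0.05 0.18 0.43] turn [ 0.46 -0.05  0.1 ]
```

```bash
python3 -m creep '[[[0.95,0,0,0,0,0,0],[0.95,0,0,0,0,0,0],[0.95,0,-2.8,-0.4,0,0,0],[0.95,0,-2.7,-0.9,0,0,0],[0.95,0,-2.5,-1.3,0,0,0],[0.95,0,-2.3,-1.7,0,0,0],[0.95,0,-1.0,-1.0,0,0,0],[0.95,0,0,0,0,0,0]]]'; python3 go.py box -60 170 154.6
```

```text
t: 4.2
tool_pos: [0.5243, -0.0345, 0.1766]
orientation: [-1.254, -1.125, 1.12]
force: [2.4, 2.0, -5.0]
opening: 0.0239
t 4.2 pos [ 0.5243 -0.0345  0.1766] toolang 83.38 f [ 2.4  2.  -5. ] open 0.0239
  shift cm now [-0.24  2.2   1.77] if aligned [-0.23  2.2   1.77] turn [-0.23 -0.02  0.42]
```

```bash
python3 -m creep '[[[0.95,0,-1.9,-2.1,0,0,0],[0.95,0,-1.5,-2.4,0,0,0],[0.95,0,-1.2,-2.6,0,0,0],[0.95,0,-0.8,-2.7,0,0,0],[0.95,0,-0.3,-2.8,0,0,0],[0.95,0,0.1,-2.8,0,0,0],[0.95,0,0.3,-1.5,0,0,0],[0.95,0,0,0,0,0,0]]]'; python3 go.py box 140.8 170 228
```

```text
t: 5.0
tool_pos: [0.6869, -0.0532, 0.2296]
orientation: [-1.24, -1.111, 1.131]
force: [-0.2, 1.0, -2.7]
opening: 0.0237
t 5.0 pos [ 0.6869 -0.0532  0.2296] toolang 83.43 f [-0.2  1.  -2.7] open 0.0237
  shift cm now [-0.24  0.11 -1.94] if aligned [-0.24  0.16 -1.94] turn [-1.33  0.03  0.27]
```

```bash
python3 -m creep '[[[0.95,0,0.2,-1.0,0,0,0],[0.95,0,0.2,-1.0,0,0,0],[0.95,0,0,-0.2,0,0,0],[0.95,0,0,0,0,0,0],[0.355,0,0,0,0,0,0],[0.355,0,0,0,0,0,0],[0.355,0,0,0,0,0,0],[0.355,0,0,0,0,0,0]]]'; python3 go.py box 140.8 170 228
```

```text
t: 5.8
tool_pos: [0.707, -0.0572, 0.2252]
orientation: [-1.242, -1.109, 1.132]
force: [0.5, -0.1, -0.2]
opening: 0.051
t 5.8 pos [ 0.707  -0.0572  0.2252] toolang 83.38 f [ 0.5 -0.1 -0.2] open 0.051
  shift cm now [-0.07 -0.28  0.11] if aligned [-0.07 -0.28  0.1 ] turn [-1.34 -0.02  0.11]
```

Clear the lever upward, back off toward the pen/tealight area, then look.

```bash
python3 -m creep '[[[0.355,0,-3,0,0,0,0],[0.355,0,-4,0,0,0,0],[0.355,0,-4,0,1.3,0,0],[0.355,3,-1,3,0,0,0],[0.355,3.5,0,3.5,0,0,0],[0.355,3.5,0,3.5,0,0,0],[0.355,3.5,0,3.5,0,0,0],[0.355,3.5,0,3.5,0,0,0]]]'; python3 -m creep '[[[0.3,4,0,2.5,0,0,0],[0.3,4,0,2.5,0,0,0],[0.3,4,0,2,0,0,0],[0.3,4,0,2,0,0,0],[0.3,4.5,0,0,0,0,0],[0.3,4.5,0,0,0,0,0],[0.3,0,0,0,0,0,0],[0.3,0,0,0,0,0,0]]]'; python3 go.py 0.445 0.380 0.1;  python3 - <<'E'
from h import *
for n in('top','scene'):
    c=cam(n,n+'2'); np.savez(n+'2.npz',**c)
a=cv2.imread('pics/top2.png')[90:290,120:400]; b=cv2.imread('pics/scene2.png')[100:310,180:350]
cv2.imwrite('pics/z2.png',np.hstack([cv2.resize(a,(500,400),interpolation=cv2.INTER_CUBIC),cv2.resize(b,(300,400),interpolation=cv2.INTER_CUBIC)]))
E
```

```text
t: 6.6
tool_pos: [0.5603, 0.1323, 0.3504]
orientation: [-1.214, -1.082, 1.139]
force: [0.8, 0.8, -0.3]
opening: 0.0598
t: 7.4
tool_pos: [0.4884, 0.4084, 0.3572]
orientation: [-1.203, -1.089, 1.146]
force: [0.4, -0.4, 0.3]
opening: 0.0649
t 7.4 pos [0.4884 0.4084 0.3572] toolang 83.62 f [ 0.4 -0.4  0.3] open 0.0649Traceback (most recent call last):
  File "go.py", line 13, in <module>
    delta(box(*a[:3]) if sys.argv[1]=='box' else a[:3], *(a[3:4]))
    ~~~~~^^^^^^^^^^^^^^^^^^^^^^^^^^^^^^^^^^^^^^^^^^^^^^^^^^^^^^^^^
  File "go.py", line 10, in delta
    print('  shift cm now',(R.T@(np.array(p)-s['tool_pos'])*100).round(2),'if aligned',(G.T@(np.array(p)-s['tool_pos'])*100).round(2),'turn',np.degrees(Ro.from_matrix(R.T@G).as_rotvec()).round(2))
                                 ~~~~~~~~~~~^~~~~~~~~~~~~~
ValueError: operands could not be broadcast together with shapes (2,) (3,)
```

View pics/z2.png

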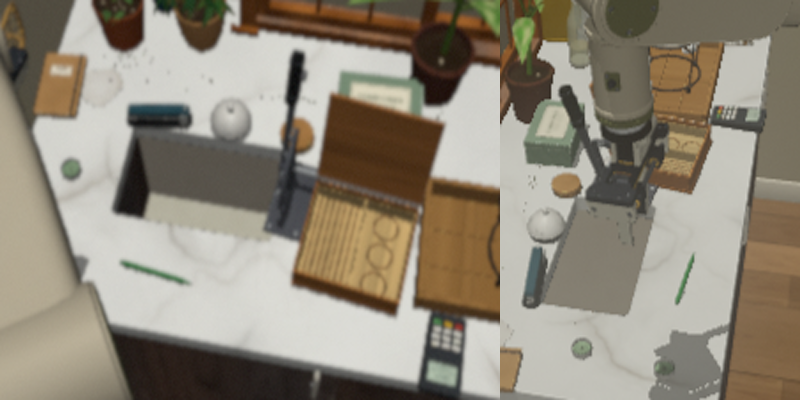

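```bash
python3 go.py w 0.4445 0.380 0.060
```

```text
t 7.5 pos [0.4887 0.4072 0.3572] toolang 83.52 f [ 0.8 -1.   0.4] open 0.065
  shift cm now [-3.54 29.88  2.2 ] if aligned [-3.21 29.72  4.07] turn [-3.63  0.14  0.64]
```

Run:
```python
from h import *
C={n:dict(np.load(n+'2.npz')) for n in('top','scene')}
for n,c in C.items():
    P=pts(c); hsv=cv2.cvtColor(c['frame'],cv2.COLOR_RGB2HSV).astype(int)
    g=(P[...,0]>.35)&(P[...,0]<.72)&(P[...,1]>0.0)&(P[...,1]<.5)&(hsv[...,1]>60)&(hsv[...,0]>35)&(hsv[...,0]<90)&(abs(P[...,2])<.05)
    k,l,s,ce=cv2.connectedComponentsWithStats(g.astype(np.uint8))
    for i in range(1,k):
        if s[i][4]>10: print(n,s[i],ray(c,*ce[i],.0075).round(3))
c=C['top'];P=pts(c);hsv=cv2.cvtColor(c['frame'],cv2.COLOR_RGB2HSV)
m=(hsv[...,0]<20)&(hsv[...,1]>110)&(P[...,0]>.63)&(P[...,0]<.75)&(P[...,1]<-.1)&(P[...,1]>-.34)&(P[...,2]>.09)&(P[...,2]<.26)
Q=P[m]; print(len(Q)); p=np.linalg.svd(Q-Q.mean(0))[2][2]; p*=np.sign(p[0]); print('lid normal',p.round(3),'angle',np.arctan2(p[0]*.993-p[1]*.115,-p[2]).round(3),Q[:,2].max().round(3))
```

```text
top [190 221  32  10  36] [0.441 0.156 0.008]
scene [280 234  10  25  41] [0.442 0.164 0.008]
2138
lid normal [ 0.962 -0.112 -0.247] angle 1.321 0.241
```

```bash
python3 -m creep '[[[0.25,-0.6,4.5,0.8,-3.6,0,0.6],[0.25,-0.6,4.5,0.8,0,0,0],[0.25,-0.6,4.5,0.8,0,0,0],[0.25,-0.6,4.5,0.8,0,0,0],[0.25,-0.6,4.5,0.8,0,0,0],[0.25,0,4,0,0,0,0],[0.25,0,2,0,0,0,0],[0.25,0,0,0,0,0,0]]]' 15; python3 go.py w 0.4445 0.380 0.0135
python3 - <<'E'
from h import *
c=cam('scene','s3')
cv2.imwrite('pics/z3.png',cv2.resize(cv2.imread('pics/s3.png')[180:330,180:340],None,fx=3.5,fy=3.5,interpolation=cv2.INTER_CUBIC))
E
```

```text
t: 8.3
tool_pos: [0.4481, 0.3732, 0.0705]
orientation: [-1.27, -1.129, 1.103]
force: [-0.3, 0.2, 0.8]
opening: 0.0699
t 8.3 pos [0.4481 0.3732 0.0705] toolang 82.75 f [-0.3  0.2  0.8] open 0.0699
  shift cm now [0.57 5.7  0.52] if aligned [0.63 5.7  0.44] turn [ 0.76 -0.65  0.53]
```

View pics/z3.png

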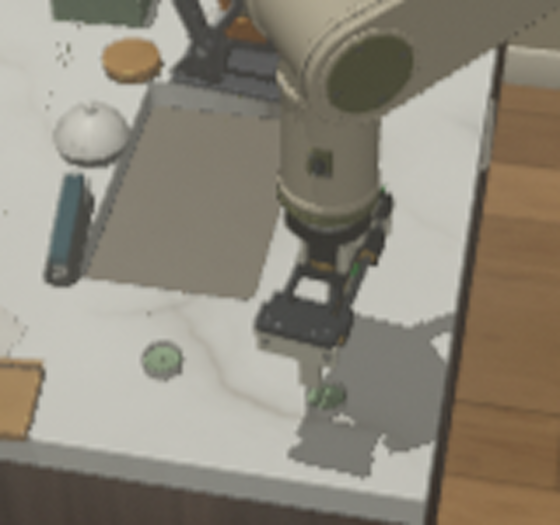

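```bash
python3 -m creep '[[[0.25,0.6,1.5,0.5,0.7,-0.6,0.5],[0.25,0,2,0,0,0,0],[0.25,0,1.6,0,0,0,0],[0.25,0,0.4,0,0,0,0],[0.25,0,0,0,0,0,0],[0.25,0,0,0,0,0,0],[0.25,0,0,0,0,0,0],[0.25,0,0,0,0,0,0]]]' 15; python3 go.py w 0.4445 0.380 0.0135
```

```text
t: 9.15
tool_pos: [0.4547, 0.3834, 0.0302]
orientation: [-1.267, -1.139, 1.101]
force: [0.2, -0.5, 0.1]
opening: 0.0696
t 9.15 pos [0.4547 0.3834 0.0302] toolang 83.1 f [ 0.2 -0.5  0.1] open 0.0696
  shift cm now [-0.48  1.65  1.  ] if aligned [-0.45  1.67  0.97] turn [ 0.99 -0.31  0.85]
```

```bash
python3 -m creep '[[[0.25,-0.4,0.4,0.9,0.9,0,0.8],[0.25,0,0.6,0,0,0,0],[0.25,0,0.5,0,0,0,0],[0.25,0,0.3,0,0,0,0],[0.25,0,0,0,0,0,0],[0.25,0,0,0,0,0,0],[0.25,0,0,0,0,0,0],[0.25,0,0,0,0,0,0]]]' 15; python3 go.py w 0.4445 0.380 0.0135
```

```text
t: 9.95
tool_pos: [0.4449, 0.3808, 0.0113]
orientation: [-1.264, -1.121, 1.119]
force: [-0.6, 0.9, 1.0]
opening: 0.0697
t 9.95 pos [0.4449 0.3808 0.0113] toolang 83.11 f [-0.6  0.9  1. ] open 0.0697
  shift cm now [-0.09 -0.22  0.03] if aligned [-0.09 -0.22  0.03] turn [ 0.05 -0.29  0.03]
```

```bash
python3 -m creep '[[[0.25,0,-0.3,0,0,0,0],[0.8,0,0,0,0,0,0],[0.8,0,0,0,0,0,0],[0.8,0,0,0,0,0,0],[0.8,0,0,0,0,0,0],[0.8,0,0,0,0,0,0],[0.8,0,-2,0,0,0,0],[0.8,0,-3,0,0,0,0]]]' 15;python3 -m creep '[[[0.8,0,-4,0,0,0,0],[0.8,0,-2,0,0,0,0],[0.8,-2,0,0,0,0,0],[0.8,-4,0,0,0,0,0],[0.8,-4.5,0,0,0,0,0],[0.8,-4.5,0,0,0,0,0],[0.8,-4.5,0,0,0,0,0],[0.8,-4.5,0,0,0,0,0]]]'; python3 go.py box -52 -48 100
```

```text
t: 10.75
tool_pos: [0.4413, 0.3782, 0.0602]
orientation: [-1.263, -1.113, 1.127]
force: [1.0, 0.5, 0.3]
opening: 0.0377
t: 11.55
tool_pos: [0.415, 0.1394, 0.1287]
orientation: [-1.261, -1.129, 1.124]
force: [-0.4, -0.1, -0.3]
opening: 0.0376
t 11.55 pos [0.415  0.1394 0.1287] toolang 83.57 f [-0.4 -0.1 -0.3] open 0.0376
  shift cm now [-38.09   2.85 -11.77] if aligned [-38.05   2.87 -11.89] turn [0.17 0.17 0.09]
```

```bash
python3 -m creep '[[[0.8,-4.5,0,-0.5,0,0,0],[0.8,-4.5,0,-0.5,0,0,0],[0.8,-4.5,0,-1,0,0,0],[0.8,-4.5,0,-1,0,0,0],[0.8,-4.5,0,-1.5,0,0,0],[0.8,-4.5,0,-1.5,0,0,0],[0.8,-4.5,0,-1.5,0,0,0],[0.8,-3,0,-1.5,0,0,0]]]';python3 -m creep '[[[0.8,-2,0,-1,0,0,0],[0.8,-0.5,0.5,-1,0,0,0],[0.8,0,1,-0.5,0,0,0],[0.8,0,1,0,0,0,0],[0.8,0,0,0,0,0,0],[0.8,0,0,0,0,0,0],[0.8,0,0,0,0,0,0],[0.8,0,0,0,0,0,0]]]'; python3 go.py box -52 -48 26
```

```text
t: 12.35
tool_pos: [0.4637, -0.2293, 0.1305]
orientation: [-1.267, -1.133, 1.122]
force: [0.5, 1.5, -0.3]
opening: 0.0375
t: 13.15
tool_pos: [0.4854, -0.2609, 0.103]
orientation: [-1.267, -1.129, 1.119]
force: [0.3, -0.1, 0.7]
opening: 0.0371
t 13.15 pos [ 0.4854 -0.2609  0.103 ] toolang 83.35 f [ 0.3 -0.1  0.7] open 0.0371
  shift cm now [ 0.9   7.7  -0.23] if aligned [ 0.9   7.7  -0.29] turn [ 0.45 -0.05  0.04]
```

```bash
python3 -m creep '[[[0.8,0.9,0.5,-0.2,0.4,0,0],[0.8,0,1,0,0,0,0],[0.8,0,2,0,0,0,0],[0.8,0,1,0,0,0,0],[0.8,0,0,0,0,0,0],[0.8,0,0,0,0,0,0],[0.8,0,0,0,0,0,0],[0.8,0,0,0,0,0,0]]]'; python3 go.py box -52 -48 26
```

```text
t: 13.95
tool_pos: [0.49, -0.2507, 0.0571]
orientation: [-1.264, -1.126, 1.124]
force: [-0.4, -0.5, -1.2]
opening: 0.0375
t 13.95 pos [ 0.49   -0.2507  0.0571] toolang 83.44 f [-0.4 -0.5 -1.2] open 0.0375
  shift cm now [-0.15  3.11  0.06] if aligned [-0.16  3.11  0.05] turn [ 0.16  0.04 -0.03]
```

```bash
python3 -m creep '[[[0.8,-0.2,0.8,0,0,0,0],[0.8,0,1,0,0,0,0],[0.8,0,0.8,0,0,0,0],[0.8,0,0.3,0,0,0,0],[0.8,0,0,0,0,0,0],[0.8,0,0,0,0,0,0],[0.8,0,0,0,0,0,0],[0.8,0,0,0,0,0,0]]]'; python3 go.py box -52 -48 24
```

```text
t: 14.75
tool_pos: [0.4903, -0.2535, 0.0263]
orientation: [-1.265, -1.126, 1.123]
force: [0.3, 0.7, -0.5]
opening: 0.0377
t 14.75 pos [ 0.4903 -0.2535  0.0263] toolang 83.42 f [ 0.3  0.7 -0.5] open 0.0377
  shift cm now [0.12 0.23 0.11] if aligned [0.12 0.23 0.11] turn [ 0.23  0.02 -0.07]
```

```bash
python3 -m creep '[[[0.8,0.1,0.2,0,0,0,0],[0.48,0,0,0,0,0,0],[0.48,0,0,0,0,0,0],[0.48,0,0,0,0,0,0],[0.48,0,-1.5,0,0,0,0],[0.48,0,-4,0,0,0,0],[0.48,0,-4,0,0,0,0],[0.48,0,-2,1,0,0,0]]]';python3 -m creep '[[[0.3,2,0,4,0,0,0],[0.3,3,0,3,0,0,0],[0.3,4.5,0,1,0,0,0],[0.3,4.5,0,0,0,0,0],[0.3,4.5,0,0,0,0,0],[0.3,4.5,0,0,0,0,0],[0.3,4.5,0,0,0,0,0],[0.3,4.5,0,0,0,0,0]]]';python3 -m creep '[[[0.3,4,0,-3,0,0,0],[0.3,4,0,-3,0,0,0],[0.3,4,0,-3,0,0,0],[0.3,3.5,0,-3,0,0,0],[0.3,3.5,0,-3,0,0,0],[0.25,3,0,-3,0,0,0],[0.25,0,0,0,0,0,0],[0.25,0,0,0,0,0,0]]]'; python3 go.py w 0.605 0.365 0.055;  python3 - <<'E'
from h import *
for n in('top','scene'):
    c=cam(n,n+'4'); np.savez(n+'4.npz',**c)
a=cv2.imread('pics/top4.png')[90:290,120:400]; b=cv2.imread('pics/scene4.png')[100:310,180:350]
cv2.imwrite('pics/z4.png',np.hstack([cv2.resize(a,(500,400),interpolation=cv2.INTER_CUBIC),cv2.resize(b,(300,400),interpolation=cv2.INTER_CUBIC)]))
E
```

```text
t: 15.55
tool_pos: [0.4782, -0.2496, 0.1425]
orientation: [-1.259, -1.124, 1.124]
force: [0.3, 0.0, 0.4]
opening: 0.0482
t: 16.35
tool_pos: [0.4385, 0.0801, 0.1581]
orientation: [-1.288, -1.129, 1.111]
force: [0.5, -0.6, -0.5]
opening: 0.0652
t: 17.15
tool_pos: [0.647, 0.2898, 0.1687]
orientation: [-1.287, -1.141, 1.112]
force: [0.8, 0.0, 0.1]
opening: 0.0701
t 17.15 pos [0.647  0.2898 0.1687] toolang 83.28 f [0.8 0.  0.1] open 0.0701
  shift cm now [ 7.01 11.2   5.37] if aligned [ 6.99 11.37  5.04] turn [ 1.65 -0.12 -0.17]
```

View pics/z4.png

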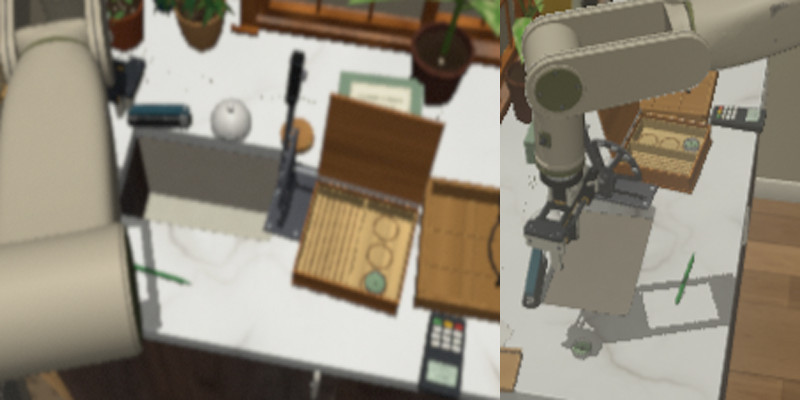

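```bash
python3 -m creep '[[[0.25,2.5,0,1.7,1.6,0,0],[0.25,2.5,1,1.7,0,0,0],[0.25,2,3,1.6,0,0,0],[0.25,0,3,0,0,0,0],[0.25,0,2,0,0,0,0],[0.25,0,1,0,0,0,0],[0.25,0,0,0,0,0,0],[0.25,0,0,0,0,0,0]]]'; python3 go.py w 0.605 0.365 0.0135
```

```text
t: 18.05
tool_pos: [0.6037, 0.36, 0.0809]
orientation: [-1.273, -1.128, 1.107]
force: [0.9, -0.1, 0.6]
opening: 0.0695
t 18.05 pos [0.6037 0.36   0.0809] toolang 82.82 f [ 0.9 -0.1  0.6] open 0.0695
  shift cm now [0.48 6.74 0.02] if aligned [ 0.51  6.74 -0.08] turn [ 0.75 -0.59  0.25]
```

```bash
python3 -m creep '[[[0.25,0.5,2,0,0.7,-0.5,0.2],[0.25,0,2,0,0,0,0],[0.25,0,1.5,0,0,0,0],[0.25,0,0.5,0,0,0,0],[0.25,0,0,0,0,0,0],[0.25,0,0,0,0,0,0],[0.25,0,0,0,0,0,0],[0.25,0,0,0,0,0,0]]]'; python3 go.py w 0.605 0.365 0.0135
python3 - <<'E'
from h import *
c=cam('scene','s5')
cv2.imwrite('pics/z5.png',cv2.resize(cv2.imread('pics/s5.png')[200:320,170:320],None,fx=4,fy=4,interpolation=cv2.INTER_CUBIC))
E
```

```text
t: 18.85
tool_pos: [0.6119, 0.3661, 0.0324]
orientation: [-1.268, -1.136, 1.107]
force: [-0.0, 0.4, -0.6]
opening: 0.0698
t 18.85 pos [0.6119 0.3661 0.0324] toolang 83.16 f [-0.   0.4 -0.6] open 0.0698
  shift cm now [-0.21  1.87  0.7 ] if aligned [-0.19  1.89  0.68] turn [ 0.84 -0.25  0.56]
```

View pics/z5.png

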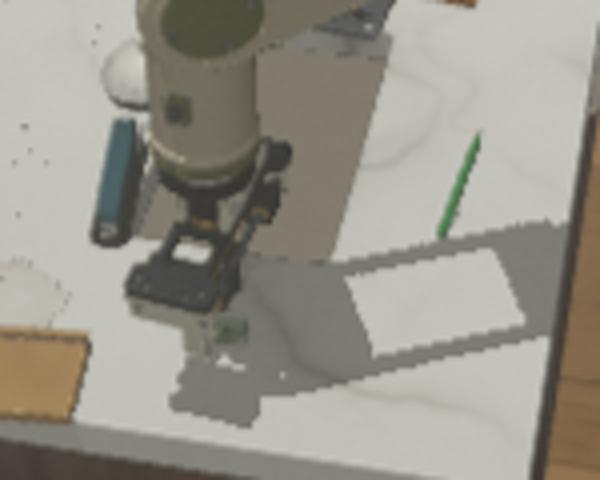

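```bash
python3 -m creep '[[[0.25,-0.2,0.4,0.7,0.8,0,0.5],[0.25,0,0.7,0.0,0,0,0],[0.25,0,0.6,0,0,0,0],[0.25,0,0.2,0,0,0,0],[0.25,0,0,0,0,0,0],[0.25,0,0,0,0,0,0],[0.25,0,0,0,0,0,0],[0.25,0,0,0,0,0,0]]]'; python3 go.py w 0.605 0.365 0.0135
```

```text
t: 19.7
tool_pos: [0.6041, 0.365, 0.0116]
orientation: [-1.263, -1.121, 1.121]
force: [0.6, 0.8, 0.0]
opening: 0.0696
t 19.7 pos [0.6041 0.365  0.0116] toolang 83.17 f [0.6 0.8 0. ] open 0.0696
  shift cm now [ 0.01 -0.19 -0.09] if aligned [ 0.01 -0.19 -0.09] turn [-0.03 -0.23  0.02]
```

```bash
python3 -m creep '[[[0.25,0,-0.2,0,0,0,0],[0.8,0,0,0,0,0,0],[0.8,0,0,0,0,0,0],[0.8,0,0,0,0,0,0],[0.8,0,0,0,0,0,0],[0.8,0,0,0,0,0,0],[0.8,0,-2,0,0,0,0],[0.8,0,-3,0,0,0,0]]]' 15;python3 -m creep '[[[0.8,0,-4,0,0,0,0],[0.8,0,-3,1,0,0,0],[0.8,-3,-2,3,0,0,0],[0.8,-3.5,0,3,0,0,0],[0.8,-3.5,0,3,0,0,0],[0.8,-3.5,0,3,0,0,0],[0.8,-4,0,2.5,0,0,0],[0.8,-4.5,0,2,0,0,0]]]'; python3 go.py box 0 -48 100
```

```text
t: 20.5
tool_pos: [0.6008, 0.3632, 0.0592]
orientation: [-1.26, -1.113, 1.128]
force: [0.4, 0.8, 0.8]
opening: 0.0376
t: 21.3
tool_pos: [0.3996, 0.1653, 0.1572]
orientation: [-1.261, -1.125, 1.123]
force: [0.6, -1.3, 1.1]
opening: 0.0376
t 21.3 pos [0.3996 0.1653 0.1572] toolang 83.41 f [ 0.6 -1.3  1.1] open 0.0376
  shift cm now [-40.45   5.7  -18.9 ] if aligned [-40.45   5.72 -18.91] turn [0.02 0.01 0.04]
```

```bash
python3 -m creep '[[[0.8,-4.5,0,-0.2,0,0,0],[0.8,-4.5,0,-0.2,0,0,0],[0.8,-4.5,0,-1,0,0,0],[0.8,-4.5,0,-1.5,0,0,0],[0.8,-4.5,0,-2,0,0,0],[0.8,-4.5,0,-3,0,0,0],[0.8,-4.5,0,-3,0,0,0],[0.8,-3.5,0,-2.5,0,0,0]]]';python3 -m creep '[[[0.8,-2,0.5,-2,0,0,0],[0.8,-1,1,-1.5,0,0,0],[0.8,0,2,-1,0,0,0],[0.8,0,1.5,0,0,0,0],[0.8,0,0,0,0,0,0],[0.8,0,0,0,0,0,0],[0.8,0,0,0,0,0,0],[0.8,0,0,0,0,0,0]]]'; python3 go.py box 0 -48 26
```

```text
t: 22.1
tool_pos: [0.4846, -0.1998, 0.1596]
orientation: [-1.267, -1.133, 1.123]
force: [1.1, 0.1, 0.0]
opening: 0.0375
t: 22.9
tool_pos: [0.5286, -0.2426, 0.1101]
orientation: [-1.273, -1.13, 1.119]
force: [-0.1, -1.0, -0.3]
opening: 0.0373
t 22.9 pos [ 0.5286 -0.2426  0.1101] toolang 83.29 f [-0.1 -1.  -0.3] open 0.0373
  shift cm now [-1.38  8.43 -1.31] if aligned [-1.4   8.41 -1.41] turn [ 0.71 -0.11 -0.13]
```

```bash
python3 -m creep '[[[0.8,-1.4,0.3,-1.4,0.6,0,0],[0.8,0,1.5,0,0,0,0],[0.8,0,1.5,0,0,0,0],[0.8,0,1,0,0,0,0],[0.8,0,0.5,0,0,0,0],[0.8,0,0,0,0,0,0],[0.8,0,0,0,0,0,0],[0.8,0,0,0,0,0,0]]]'; python3 go.py box 0 -48 26
```

```text
t: 23.7
tool_pos: [0.5401, -0.256, 0.0604]
orientation: [-1.265, -1.125, 1.124]
force: [-0.0, -0.9, -0.9]
opening: 0.0376
t 23.7 pos [ 0.5401 -0.256   0.0604] toolang 83.38 f [-0.  -0.9 -0.9] open 0.0376
  shift cm now [-0.2   3.44 -0.11] if aligned [-0.2   3.44 -0.12] turn [ 0.16 -0.02 -0.12]
```

```bash
python3 -m creep '[[[0.8,-0.2,0.8,0,0,0,0],[0.8,0,1.1,0,0,0,0],[0.8,0,0.9,0,0,0,0],[0.8,0,0.4,0,0,0,0],[0.8,0,0,0,0,0,0],[0.8,0,0,0,0,0,0],[0.8,0,0,0,0,0,0],[0.8,0,0,0,0,0,0]]]'; python3 go.py box 0 -48 24
```

```text
t: 24.5
tool_pos: [0.5405, -0.2586, 0.0263]
orientation: [-1.267, -1.125, 1.124]
force: [0.4, 1.2, -0.5]
opening: 0.0376
t 24.5 pos [ 0.5405 -0.2586  0.0263] toolang 83.38 f [ 0.4  1.2 -0.5] open 0.0376
  shift cm now [ 0.05  0.23 -0.05] if aligned [ 0.05  0.23 -0.05] turn [ 0.23 -0.02 -0.15]
```

```bash
python3 -m creep '[[[0.8,0,0.2,0,0,0,0],[0.48,0,0,0,0,0,0],[0.48,0,0,0,0,0,0],[0.48,0,0,0,0,0,0],[0.48,0,-1.5,0,0,0,0],[0.48,0,-4,0,0,0,0],[0.48,0,-4,0,0,0,0],[0.48,0,-3,1,0,0,0]]]';python3 -m creep '[[[0.5,2,0,4,0,0,0],[0.5,3,0,4,0,0,0],[0.5,4.5,0,3,0,8,0],[0.5,4.5,0,0,0,0,0],[0.5,4.5,0,0,0,0,0],[0.5,4.5,0,0,0,0,0],[0.5,4.5,0,0,0,0,0],[0.5,4.5,0,0,0,0,0]]]';python3 -m creep '[[[0.5,4,0,0,0,8.5,0],[0.5,0,0,0,0,8.5,0],[0.5,0,0,0,0,8.5,0],[0.5,0,0,0,0,8.5,0],[0.5,0,0,0,0,8.5,0],[0.5,0,0,0,0,8.5,0],[0.5,0,0,0,0,8.5,0],[0.5,0,0,0,0,8.5,0]]]'; python3 go.py w 0.442 0.159 0.055 -6.1;  python3 - <<'E'
from h import *
for n in('top','scene'):
    c=cam(n,n+'6'); np.savez(n+'6.npz',**c)
    P=pts(c); hsv=cv2.cvtColor(c['frame'],cv2.COLOR_RGB2HSV).astype(int)
    g=(P[...,0]>.35)&(P[...,0]<.72)&(P[...,1]>0.0)&(P[...,1]<.5)&(hsv[...,1]>60)&(hsv[...,0]>35)&(hsv[...,0]<90)&(abs(P[...,2])<.05)
    k,l,s,ce=cv2.connectedComponentsWithStats(g.astype(np.uint8))
    for i in range(1,k):
        if s[i][4]>8: print(n,s[i],ray(c,*ce[i],.0075).round(3))
a=cv2.imread('pics/top6.png')[90:290,120:400]; b=cv2.imread('pics/scene6.png')[100:310,180:350]
cv2.imwrite('pics/z6.png',np.hstack([cv2.resize(a,(500,400),interpolation=cv2.INTER_CUBIC),cv2.resize(b,(300,400),interpolation=cv2.INTER_CUBIC)]))
E
```

```text
t: 25.3
tool_pos: [0.5274, -0.2553, 0.1509]
orientation: [-1.258, -1.122, 1.125]
force: [-0.1, -0.4, 0.5]
opening: 0.0484
t: 26.1
tool_pos: [0.4907, 0.0684, 0.1682]
orientation: [-1.347, -1.02, 1.002]
force: [0.6, -0.9, -0.7]
opening: 0.0468
t: 26.9
tool_pos: [0.5035, 0.1155, 0.1797]
orientation: [-1.578, -0.107, 0.055]
force: [-0.1, -0.0, -0.5]
opening: 0.0463
t 26.9 pos [0.5035 0.1155 0.1797] toolang 5.95 f [-0.1 -0.  -0.5] open 0.0463
  shift cm now [-6.07 12.23  5.09] if aligned [-6.58 12.47  3.67] turn [ 0.4  12.04  1.92]
top [214 228   9   3  12] [0.436 0.111 0.008]
scene [280 235  10  24  36] [0.442 0.167 0.008]
```

View pics/z6.png

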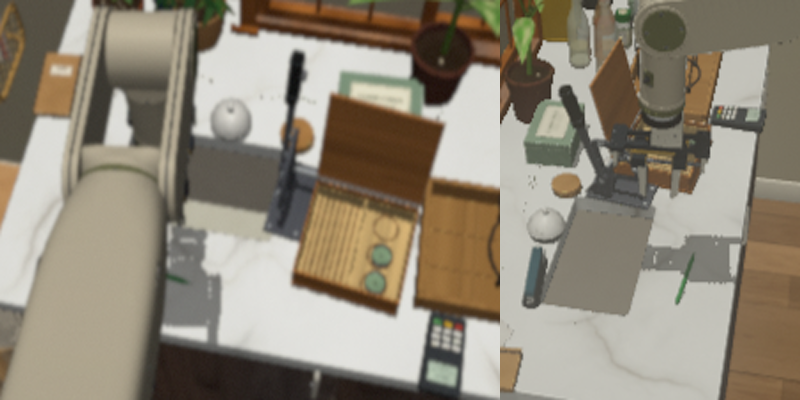

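```bash
python3 -m creep '[[[0.5,-2,0,1,0.4,8,1.9],[0.5,-2,2,1.5,0,4,0],[0.5,-2,3,1.5,0,0,0],[0.5,0,3,0,0,0,0],[0.5,0,2,0,0,0,0],[0.5,0,0.5,0,0,0,0],[0.5,0,0,0,0,0,0],[0.5,0,0,0,0,0,0]]]'; python3 go.py w 0.442 0.159 0.0135 -6.1
```

```text
t: 27.8
tool_pos: [0.4462, 0.1574, 0.0788]
orientation: [-1.569, 0.052, -0.067]
force: [0.0, 0.7, 0.8]
opening: 0.0465
t 27.8 pos [0.4462 0.1574 0.0788] toolang -4.32 f [0.  0.7 0.8] open 0.0465
  shift cm now [-0.49  6.52  0.12] if aligned [-0.44  6.53  0.12] turn [-0.1   1.78  0.53]
```

```bash
python3 -m creep '[[[0.5,-0.5,1.5,0.1,0,1.7,0.5],[0.5,0,1.5,0,0,0,0],[0.5,0,1.5,0,0,0,0],[0.5,0,0.5,0,0,0,0],[0.5,0,0,0,0,0,0],[0.5,0,0,0,0,0,0],[0.5,0,0,0,0,0,0],[0.5,0,0,0,0,0,0]]]'; python3 go.py w 0.442 0.159 0.0125 -6.1
```

```text
t: 28.6
tool_pos: [0.4459, 0.1598, 0.0316]
orientation: [-1.564, 0.08, -0.094]
force: [0.6, 0.5, -0.3]
opening: 0.0464
t 28.6 pos [0.4459 0.1598 0.0316] toolang -6.35 f [ 0.6  0.5 -0.3] open 0.0464
  shift cm now [-0.4   1.91 -0.13] if aligned [-0.38  1.91 -0.12] turn [-0.31 -0.25  0.49]
```

```bash
python3 -m creep '[[[0.5,-0.4,0.5,-0.1,0,0,0.5],[0.5,0,0.7,0,0,0,0],[0.5,0,0.5,0,0,0,0],[0.5,0,0.1,0,0,0,0],[0.5,0,0,0,0,0,0],[0.5,0,0,0,0,0,0],[0.5,0,0,0,0,0,0],[0.5,0,0,0,0,0,0]]]'; python3 go.py w 0.442 0.159 0.0125 -6.1
```

```text
t: 29.4
tool_pos: [0.442, 0.1594, 0.0127]
orientation: [-1.563, 0.087, -0.087]
force: [0.3, 0.0, 1.2]
opening: 0.0463
t 29.4 pos [0.442  0.1594 0.0127] toolang -6.35 f [0.3 0.  1.2] open 0.0463
  shift cm now [ 0.    0.02 -0.05] if aligned [ 0.    0.02 -0.04] turn [-0.33 -0.25  0.  ]
```

```bash
python3 -m creep '[[[1,0,0,0,0,0,0],[1,0,0,0,0,0,0],[1,0,0,0,0,0,0],[1,0,0,0,0,0,0],[1,0,0,0,0,0,0],[1,0,0,0,0,0,0],[1,0,-2,0,0,0,0],[1,0,-3,0,0,0,0]]]' 20;python3 -m creep '[[[1,0,-4,0,0,0,0],[1,0,-3,0,0,0,0],[1,0,0,0,0,-8.5,0],[1,0,0,0,0,-8.5,0],[1,0,0,0,0,-8.5,0],[1,0,0,0,0,-8.5,0],[1,0,0,0,0,-8.5,0],[1,0,0,0,0,-8.5,0]]]';python3 -m creep '[[[1,0,0,0,0,-8.5,0],[1,0,0,0,0,-8.5,0],[1,0,0,0,0,-8.5,0],[1,0,0,0,0,-8.5,0],[1,0,0,0,0,0,0],[1,0,0,0,0,0,0],[1,0,0,0,0,0,0],[1,0,0,0,0,0,0]]]'; python3 go.py box 0 48 120
```

```text
t: 30.2
tool_pos: [0.4383, 0.1583, 0.0597]
orientation: [-1.566, 0.093, -0.081]
force: [0.2, 0.6, 0.1]
opening: 0.0091
t: 31.0
tool_pos: [0.4414, 0.1586, 0.1381]
orientation: [-1.476, -0.621, 0.616]
force: [0.4, -0.2, -0.4]
opening: 0.0093
t: 31.8
tool_pos: [0.4409, 0.1585, 0.1376]
orientation: [-1.287, -1.073, 1.068]
force: [-0.1, 0.2, -0.1]
opening: 0.0093
t 31.8 pos [0.4409 0.1585 0.1376] toolang 79.35 f [-0.1  0.2 -0.1] open 0.0093
  shift cm now [-29.53   1.58 -16.86] if aligned [-30.64   1.76 -14.73] turn [-0.05 -4.05  0.32]
```

Run:
```python
from h import *
for n in('top','scene'):
    c=cam(n,n+'7'); P=pts(c); hsv=cv2.cvtColor(c['frame'],cv2.COLOR_RGB2HSV).astype(int)
    g=(P[...,0]>.3)&(P[...,0]<.72)&(P[...,1]>0.0)&(P[...,1]<.5)&(hsv[...,1]>60)&(hsv[...,0]>35)&(hsv[...,0]<90)&(P[...,2]<.3)
    k,l,s,ce=cv2.connectedComponentsWithStats(g.astype(np.uint8))
    for i in range(1,k):
        if s[i][4]>5: Q=P[l==i]; print(n,s[i],np.percentile(Q,[5,50,95],axis=0).round(3).tolist())
```

```text
scene [267 215  14   6  23] [[0.46, 0.144, 0.124], [0.485, 0.152, 0.13], [0.507, 0.159, 0.135]]
scene [288 221  14   5  20] [[0.388, 0.163, 0.127], [0.406, 0.17, 0.13], [0.431, 0.175, 0.136]]
```

```bash
python3 -m creep '[[[1,-4,-1,0,0,-4,0],[1,-4.5,0,0,0,0,0],[1,-4.5,0,0,0,0,0],[1,-4.5,0,0,0,0,0],[1,-4.5,0,0,0,0,0],[1,-3,0,0,0,0,0],[1,-1,0,0,0,0,0],[1,0,0,0,0,0,0]]]'; python3 go.py box 0 48 80
```

```text
t: 32.7
tool_pos: [0.4077, -0.1073, 0.1475]
orientation: [-1.26, -1.129, 1.119]
force: [0.5, 0.3, -0.4]
opening: 0.0092
t 32.7 pos [ 0.4077 -0.1073  0.1475] toolang 83.39 f [ 0.5  0.3 -0.4] open 0.0092
  shift cm now [ -3.89   6.77 -14.95] if aligned [ -3.86   6.75 -14.97] turn [ 0.17 -0.01  0.3 ]
```

```bash
python3 -m creep '[[[1,-1.5,0,-3,0,0,0],[1,-1.4,0,-4,0,0,0],[1,-1,0,-4,0,0,0],[1,0,0.5,-2.5,0,0,0],[1,0,1.5,-1,0,0,0],[1,0,1.5,0,0,0,0],[1,0,0,0,0,0,0],[1,0,0,0,0,0,0]]]'; python3 go.py box 0 48 50
```

```text
t: 33.5
tool_pos: [0.5542, -0.152, 0.1093]
orientation: [-1.254, -1.133, 1.119]
force: [0.2, 0.5, -0.9]
opening: 0.0092
t 33.5 pos [ 0.5542 -0.152   0.1093] toolang 83.64 f [ 0.2  0.5 -0.9] open 0.0092
  shift cm now [-1.16  5.92  0.1 ] if aligned [-1.1   5.93  0.09] turn [0.07 0.24 0.56]
```

```bash
python3 -m creep '[[[1,-1.1,1,0.3,0,0,0.5],[1,0,1.8,0,0,0,0],[1,0,1.8,0,0,0,0],[1,0,1,0,0,0,0],[1,0,0,0,0,0,0],[1,0,0,0,0,0,0],[1,0,0,0,0,0,0],[1,0,0,0,0,0,0]]]'; python3 go.py box -3 48 25
```

```text
t: 34.3
tool_pos: [0.5487, -0.1654, 0.0552]
orientation: [-1.268, -1.129, 1.126]
force: [-0.1, -1.1, 0.8]
opening: 0.0096
t 34.3 pos [ 0.5487 -0.1654  0.0552] toolang 83.6 f [-0.1 -1.1  0.8] open 0.0096
  shift cm now [0.31 3.02 0.02] if aligned [ 0.3   3.02 -0.  ] turn [ 0.39  0.21 -0.2 ]
```

```bash
python3 -m creep '[[[1,0.3,0.8,0,0,0,0],[1,0,1,0,0,0,0],[1,0,0.7,0,0,0,0],[1,0,0.3,0,0,0,0],[1,0,0,0,0,0,0],[1,0,0,0,0,0,0],[1,0,0,0,0,0,0],[1,0,0,0,0,0,0]]]'; python3 go.py box -3 48 22.5
```

```text
t: 35.1
tool_pos: [0.55, -0.1624, 0.0255]
orientation: [-1.269, -1.131, 1.126]
force: [0.5, -0.1, 0.5]
opening: 0.0093
t 35.1 pos [ 0.55   -0.1624  0.0255] toolang 83.63 f [ 0.5 -0.1  0.5] open 0.0093
  shift cm now [-0.02  0.3   0.1 ] if aligned [-0.02  0.3   0.09] turn [ 0.47  0.23 -0.22]
```

Release, lift straight, and look.

```bash
python3 -m creep '[[[1,0,0.3,0,0,0,0],[0.7,0,0,0,0,0,0],[0.7,0,0,0,0,0,0],[0.7,0,0,0,0,0,0],[0.7,0,-1.5,0,0,0,0],[0.7,0,-4,0,0,0,0],[0.7,0,-4,0,0,0,0],[0.7,0,-3,1,0,0,0]]]';python3 -m creep '[[[0.355,0,0,4,0,0,0],[0.355,0,0,4,0,0,0],[0.355,2,0,4,0,0,0],[0.355,4.5,0,1,0,0,0],[0.355,4.5,0,0,0,0,0],[0.355,4.5,0,0,0,0,0],[0.355,4.5,0,0,0,0,0],[0.355,4.5,0,0,0,0,0]]]';python3 - <<'E'
from h import *
for n in('top','scene'):
    c=cam(n,n+'8'); np.savez(n+'8.npz',**c)
a=cv2.imread('pics/top8.png')[90:290,120:400]; b=cv2.imread('pics/scene8.png')[100:310,180:350]
cv2.imwrite('pics/z8.png',np.hstack([cv2.resize(a,(500,400),interpolation=cv2.INTER_CUBIC),cv2.resize(b,(300,400),interpolation=cv2.INTER_CUBIC)]))
c=dict(np.load('top8.npz'))
P=pts(c);hsv=cv2.cvtColor(c['frame'],cv2.COLOR_RGB2HSV)
m=(hsv[...,0]<20)&(hsv[...,1]>110)&(P[...,0]>.63)&(P[...,0]<.75)&(P[...,1]<-.1)&(P[...,1]>-.34)&(P[...,2]>.09)&(P[...,2]<.26)
Q=P[m]; p=np.linalg.svd(Q-Q.mean(0))[2][2]; p*=np.sign(p[0]); print('lid q',np.arctan2(p[0]*.993-p[1]*.115,p[2]).round(3))
d=(c['frame'].max(2)<70)&(P[...,0]>.6)&(P[...,0]<.8)&(P[...,1]>-.11)&(P[...,1]<-.01)&(P[...,2]>.16)&(P[...,2]<.3)
from go import bx,by,B
for z in np.arange(.17,.28,.02):
    k=P[d&(abs(P[...,2]-z)<.01)]
    if len(k): print(z.round(2),len(k),'bx',np.median((k-B)@bx*1000).round(0),'by',np.percentile((k-B)@by*1000,[5,50,95]).round(0))
E
```

```text
t: 35.9
tool_pos: [0.5361, -0.1594, 0.149]
orientation: [-1.261, -1.126, 1.128]
force: [-0.0, -0.6, 0.9]
opening: 0.028
t: 36.7
tool_pos: [0.4365, 0.0987, 0.1655]
orientation: [-1.292, -1.134, 1.112]
force: [0.8, -0.7, 1.0]
opening: 0.06
lid q 1.823
0.17 10 bx 129.0 by [164. 167. 169.]
0.19 19 bx 136.0 by [162. 168. 175.]
0.21 32 bx 141.0 by [160. 168. 176.]
0.23 36 bx 149.0 by [159. 166. 177.]
0.25 34 bx 156.0 by [160. 168. 176.]
0.27 28 bx 164.0 by [160. 168. 175.]
```

View pics/z8.png

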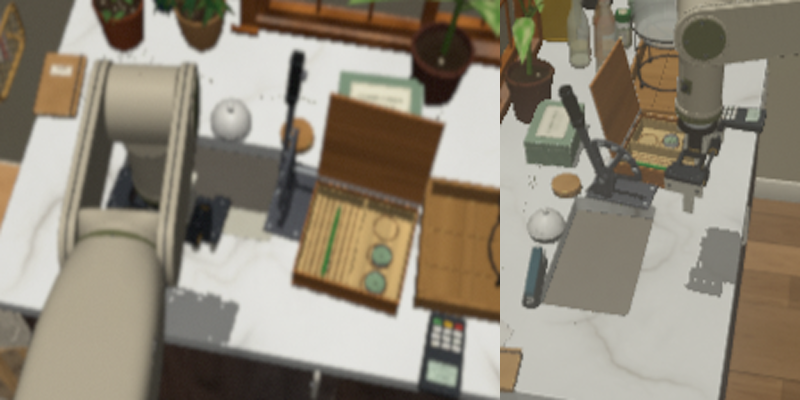

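```bash
python3 -m creep '[[[0.355,0,-4.5,0,0,0,0],[0.355,0,-4.5,0,0,0,0],[0.355,0,-4.5,-1,0,0,0],[0.355,0,-4.5,-3,0,0,0],[0.355,0,-1.5,-4,0,0,0],[0.355,-2,0,-4,0,0,0],[0.355,-2,0,-4,0,0,0],[0.355,-2,0,-3.5,0,0,0]]]'; python3 go.py box 159 169.5 330
```

```text
t: 37.6
tool_pos: [0.6162, 0.0219, 0.3811]
orientation: [-1.292, -1.155, 1.118]
force: [-0.5, 0.7, 0.3]
opening: 0.0596
t 37.6 pos [0.6162 0.0219 0.3811] toolang 83.93 f [-0.5  0.7  0.3] open 0.0596
  shift cm now [ -7.01   5.6  -11.38] if aligned [ -6.93   5.11 -11.65] turn [ 2.23  0.54 -0.33]
```

```bash
python3 -m creep '[[[0.355,-2.4,0.5,-4,2.2,0.5,0],[0.355,-2.4,0.5,-4,0,0,0],[0.355,-2,0.5,-3.2,0,0,0],[0.355,0,1,0,0,0,0],[0.355,0,1,0,0,0,0],[0.355,0,0,0,0,0,0],[0.355,0,0,0,0,0,0],[0.355,0,0,0,0,0,0]]]'; python3 go.py box 159 169.5 280
```

```text
t: 38.4
tool_pos: [0.7223, -0.0696, 0.3506]
orientation: [-1.269, -1.117, 1.125]
force: [-0.0, 0.3, 0.0]
opening: 0.06
t 38.4 pos [ 0.7223 -0.0696  0.3506] toolang 83.09 f [-0.   0.3  0. ] open 0.06
  shift cm now [ 0.98  7.06 -0.05] if aligned [ 0.93  7.06 -0.05] turn [ 0.01 -0.31 -0.38]
```

```bash
python3 -m creep '[[[0.355,0.9,0,0,0,-0.3,0],[0.355,0,2,0,0,0,0],[0.355,0,2,0,0,0,0],[0.355,0,1.5,0,0,0,0],[0.355,0,0.5,0,0,0,0],[0.355,0,0,0,0,0,0],[0.355,0,0,0,0,0,0],[0.355,0,0,0,0,0,0]]]'; python3 go.py box 159 169.5 222.5
```

```text
t: 39.2
tool_pos: [0.7244, -0.0526, 0.3029]
orientation: [-1.276, -1.14, 1.127]
force: [0.1, -0.2, -0.6]
opening: 0.06
t 39.2 pos [ 0.7244 -0.0526  0.3029] toolang 83.88 f [ 0.1 -0.2 -0.6] open 0.06
  shift cm now [-0.74  8.04  0.11] if aligned [-0.78  8.04 -0.05] turn [ 1.03  0.49 -0.33]
```

```bash
python3 -m creep '[[[0.355,-0.7,0,0,1,0.4,0],[0.355,0,0,0,0,0,0],[0.355,0,0,0,0,0,0],[0.355,0,0,0,0,0,0],[0.355,0,0,0,0,0,0],[0.355,0,0,0,0,0,0],[0.355,0,0,0,0,0,0],[0.355,0,0,0,0,0,0]]]'; python3 go.py box 159 169.5 222.5
```

```text
t: 40.0
tool_pos: [0.7244, -0.0608, 0.3053]
orientation: [-1.267, -1.122, 1.127]
force: [-0.0, 0.6, 1.1]
opening: 0.0596
t 40.0 pos [ 0.7244 -0.0608  0.3053] toolang 83.4 f [-0.   0.6  1.1] open 0.0596
  shift cm now [0.08 8.28 0.07] if aligned [0.03 8.28 0.05] turn [ 0.12  0.   -0.34]
```

```bash
python3 -m creep '[[[0.355,0,2,0,0,0,0],[0.355,0,2,0,0,0,0],[0.355,0,2,0,0,0,0],[0.355,0,1.6,0,0,0,0],[0.355,0,0.4,0,0,0,0],[0.355,0,0,0,0,0,0],[0.355,0,0,0,0,0,0],[0.355,0,0,0,0,0,0]]]'; python3 go.py box 159 169.5 222.5
```

```text
t: 40.8
tool_pos: [0.7257, -0.0611, 0.2257]
orientation: [-1.271, -1.126, 1.126]
force: [0.8, 0.6, 0.6]
opening: 0.0595
t 40.8 pos [ 0.7257 -0.0611  0.2257] toolang 83.43 f [0.8 0.6 0.6] open 0.0595
  shift cm now [0.05 0.32 0.18] if aligned [0.05 0.32 0.18] turn [ 0.38  0.03 -0.35]
```

Pinch with 25 N.

```bash
python3 -m creep '[[[0.355,0,0.3,0.2,0,0,0],[0.95,0,0,0,0,0,0],[0.95,0,0,0,0,0,0],[0.95,0,0,0,0,0,0],[0.95,0,0,0,0,0,0],[0.95,0,0,0,0,0,0],[0.95,0,0,0,0,0,0],[0.95,0,0,0,0,0,0]]]' 30; python3 go.py box 159 169.5 222.5
```

```text
t: 41.6
tool_pos: [0.7252, -0.0577, 0.2257]
orientation: [-1.27, -1.133, 1.122]
force: [-0.2, -0.7, 1.0]
opening: 0.0239
t 41.6 pos [ 0.7252 -0.0577  0.2257] toolang 83.54 f [-0.2 -0.7  1. ] open 0.0239
  shift cm now [-0.28  0.32  0.1 ] if aligned [-0.28  0.32  0.09] turn [ 0.65  0.14 -0.08]
```

```bash
python3 -m creep '[[[0.95,0,-0.4,1.8,0,0,0],[0.95,0,-0.4,1.9,0,0,0],[0.95,0,-0.2,1.9,0,0,0],[0.95,0,0,1.9,0,0,0],[0.95,0,0.2,1.9,0,0,0],[0.95,0,0.4,1.8,0,0,0],[0.95,0,0.5,1.5,0,0,0],[0.95,0,0,0,0,0,0]]]'
cat > th.py <<'E'
from go import *
s=readout.read_state(); v=np.array(s['tool_pos'])-box(94,170,44); a=-v@bx; h=v[2]; th=np.arctan2(h,a); 
print('theta',th.round(3),'q',(th-.1).round(3),'r',np.hypot(a,h).round(4),'dy',(v@by).round(4),'f',np.round(s['force'],1),'open',round(s['opening'],4))
R=Ro.from_rotvec(s['orientation']).as_matrix(); print(R.round(3).tolist()); r=.19
for k in range(1,9):
    t=max(th-.1*k,.1); p=box(94-190*np.cos(t),170,44+190*np.sin(t)); print(round(t,2),(R.T@(p-s['tool_pos'])*100).round(2))
E
python3 th.py
```

```text
t: 42.4
tool_pos: [0.6053, -0.0439, 0.2282]
orientation: [-1.292, -1.153, 1.108]
force: [1.9, 0.6, -10.5]
opening: 0.0241
theta 1.282 q 1.182 r 0.1921 dy 0.0022 f [  1.9   0.6 -10.5] open 0.0241
[[0.112, 0.04, -0.993], [0.994, -0.005, 0.112], [-0.0, -0.999, -0.04]]
1.18 [-0.22  0.77  1.76]
1.08 [-0.22  1.5   3.51]
0.98 [-0.21  2.41  5.18]
0.88 [-0.21  3.48  6.75]
0.78 [-0.2  4.7  8.2]
0.68 [-0.2   6.06  9.53]
0.58 [-0.19  7.55 10.71]
0.48 [-0.19  9.15 11.74]
```

```bash
python3 -m creep '[[[0.95,0,0.8,1.7,0.6,0,0],[0.95,0,0.8,1.7,0.6,0,0],[0.95,0,0.9,1.7,0.6,0,0],[0.95,0,1.1,1.6,0.5,0,0],[0.95,0,1.2,1.5,0,0,0],[0.95,0,1.4,1.3,0,0,0],[0.95,0,1.0,0.8,0,0,0],[0.95,0,0,0,0,0,0]]]';python3 th.py
```

```text
t: 43.2
tool_pos: [0.5244, -0.0346, 0.1824]
orientation: [-1.304, -1.165, 1.101]
force: [19.5, -1.0, -15.5]
opening: 0.0235
theta 0.794 q 0.694 r 0.1941 dy 0.0022 f [ 19.5  -1.  -15.5] open 0.0235
[[0.112, 0.056, -0.992], [0.994, -0.007, 0.112], [-0.001, -0.998, -0.056]]
0.69 [-0.21  1.63  1.09]
0.59 [-0.21  3.08  2.32]
0.49 [-0.2   4.65  3.39]
0.39 [-0.2   6.32  4.3 ]
0.29 [-0.2   8.07  5.04]
0.19 [-0.19  9.88  5.6 ]
0.1 [-0.19 11.62  5.96]
0.1 [-0.19 11.62  5.96]
```

```bash
python3 -m creep '[[[0.95,0,1.7,1.0,1,0,0],[0.95,0,1.5,1.1,1,0,0],[0.95,0,1.6,1.0,1,0,0],[0.95,0,1.7,0.9,0,0,0],[0.95,0,1.0,0.4,0,0,0],[0.95,0,0,0,0,0,0],[0.95,0,0,0,0,0,0],[0.95,0,0,0,0,0,0]]]';python3 th.py
```

```text
t: 44.0
tool_pos: [0.5297, -0.0352, 0.1619]
orientation: [-1.347, -1.203, 1.077]
force: [0.4, 2.1, -1.2]
opening: 0.0208
theta 0.733 q 0.633 r 0.1762 dy 0.0022 f [ 0.4  2.1 -1.2] open 0.0208
[[0.111, 0.111, -0.988], [0.994, -0.014, 0.111], [-0.002, -0.994, -0.112]]
0.63 [-0.21  0.29  2.28]
0.53 [-0.2   1.75  3.49]
0.43 [-0.19  3.33  4.56]
0.33 [-0.19  5.    5.46]
0.23 [-0.18  6.75  6.19]
0.13 [-0.18  8.57  6.74]
0.1 [-0.18  9.18  6.89]
0.1 [-0.18  9.18  6.89]
```

```bash
python3 go.py box -48 170 160
python3 - <<'E'
from h import *
for n in('top','scene'):
    c=cam(n,n+'9'); np.savez(n+'9.npz',**c)
a=cv2.imread('pics/top9.png')[90:290,180:380]; b=cv2.imread('pics/scene9.png')[110:230,210:330]
cv2.imwrite('pics/z9.png',np.hstack([cv2.resize(a,(400,400),interpolation=cv2.INTER_CUBIC),cv2.resize(b,(400,400),interpolation=cv2.INTER_CUBIC)]))
c=dict(np.load('top9.npz'))
P=pts(c);hsv=cv2.cvtColor(c['frame'],cv2.COLOR_RGB2HSV)
from go import bx,by,B
L=(P-B)@np.stack([bx,by,[0,0,1]],1)*1000
m=(hsv[...,0]<20)&(hsv[...,1]>110)&(abs(L[...,1])<95)&(abs(L[...,0])<110)&(L[...,2]>60)
Q=L[m]; print(len(Q)); p=np.linalg.svd(Q-Q.mean(0))[2][2]; p*=np.sign(p[2]); print('lid q',np.arctan2(p[0],p[2]).round(3),p.round(2))
E
```

```text
t 44.0 pos [ 0.5297 -0.0352  0.1619] toolang 83.6 f [ 0.4  2.1 -1.2] open 0.0208
  shift cm now [-0.21  0.07  1.13] if aligned [-0.22  0.19  1.11] turn [ 6.41  0.21 -0.08]
797
lid q 0.828 [ 0.74 -0.    0.68]
```

View pics/z9.png

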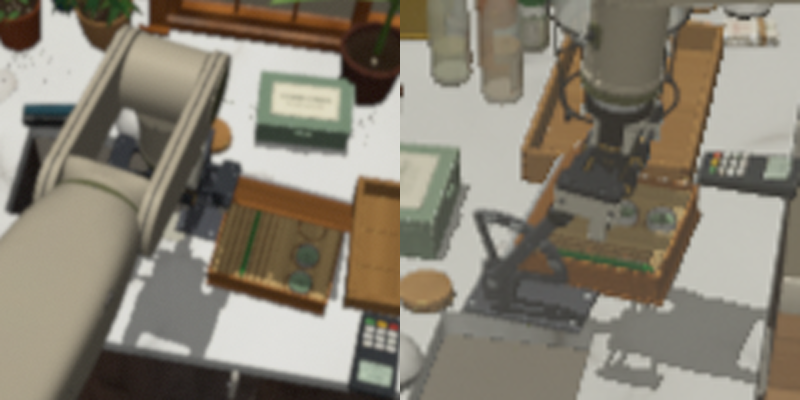

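```bash
python3 -m creep '[[[0.355,0,0,0,0,0,0],[0.355,0,0,0,0,0,0],[0.355,0,0,0,0,0,0],[0.355,0,0,0,0,0,0],[0.355,0,0,0,0,0,0],[0.355,0,0,1,0,0,0],[0.355,0,0,2,0,0,0],[0.355,0,0,2,0,0,0]]]' 40;python3 go.py box -110 170 300; python3 th.py | head -1
```

```text
t: 44.9
tool_pos: [0.4791, -0.0307, 0.156]
orientation: [-1.347, -1.201, 1.078]
force: [-0.1, 0.0, 0.6]
opening: 0.0598
t 44.9 pos [ 0.4791 -0.0307  0.156 ] toolang 83.57 f [-0.1  0.   0.6] open 0.0598
  shift cm now [ -0.13 -14.56   0.63] if aligned [ -0.09 -14.4    2.24] turn [ 6.35  0.18 -0.17]
theta 0.553 q 0.453 r 0.2134 dy 0.0009 f [-0.1  0.   0.6] open 0.0598
```

Free of the lever. Go up, level the tool, and measure the lever's angle from the lid.

```bash
python3 -m creep '[[[0.355,0,0,3,0,0,0],[0.355,0,-3,0,6.3,0,0],[0.355,0,-4,0,0,0,0],[0.355,0,-4,0,0,0,0],[0.355,0,-3,0,0,0,0],[0.355,0,0,0,0,0,0],[0.355,0,0,0,0,0,0],[0.355,0,0,0,0,0,0]]]';python3 go.py box -16.5 169.5 290
python3 - <<'E'
from h import *
from go import bx,by,B
for n in('top','scene'):
    c=cam(n,n+'10'); P=pts(c);hsv=cv2.cvtColor(c['frame'],cv2.COLOR_RGB2HSV)
    L=(P-B)@np.stack([bx,by,[0,0,1]],1)*1000
    m=(hsv[...,0]<20)&(hsv[...,1]>110)&(abs(L[...,1])<95)&(abs(L[...,0])<110)&(L[...,2]>70)
    Q=L[m]
    if len(Q)>50: p=np.linalg.svd(Q-Q.mean(0))[2][2]; p*=np.sign(p[2]); print(n,len(Q),'lid q',np.arctan2(p[0],p[2]).round(3),p.round(2))
    d=(c['frame'].max(2)<70)&(abs(L[...,1]-170)<15)&(L[...,2]>120)&(L[...,2]<260)&(L[...,0]>-90)&(L[...,0]<90)
    k=L[d]
    if len(k): print(n,len(k),'lever theta',np.percentile(np.arctan2(k[:,2]-52,94-k[:,0]),[10,50,90]).round(3),'rmax',np.percentile(np.hypot(k[:,2]-52,94-k[:,0]),95).round(0))
cv2.imwrite('pics/z10.png',cv2.resize(cv2.imread('pics/scene10.png')[110:230,210:330],None,fx=4,fy=4,interpolation=cv2.INTER_CUBIC))
E
```

```text
t: 45.7
tool_pos: [0.4153, -0.0213, 0.2663]
orientation: [-1.213, -1.084, 1.153]
force: [-0.3, -1.0, -0.6]
opening: 0.0599
t 45.7 pos [ 0.4153 -0.0213  0.2663] toolang 83.6 f [-0.3 -1.  -0.6] open 0.0599
  shift cm now [ -0.38  -3.19 -13.39] if aligned [ -0.33  -2.37 -13.56] turn [-3.51  0.2  -0.  ]
top 813 lid q 0.826 [0.74 0.   0.68]
top 9 lever theta [0.98  1.026 1.055] rmax 185.0
scene 324 lid q 0.831 [0.74 0.   0.67]
scene 100 lever theta [0.908 0.955 1.008] rmax 225.0
```

View pics/z10.png

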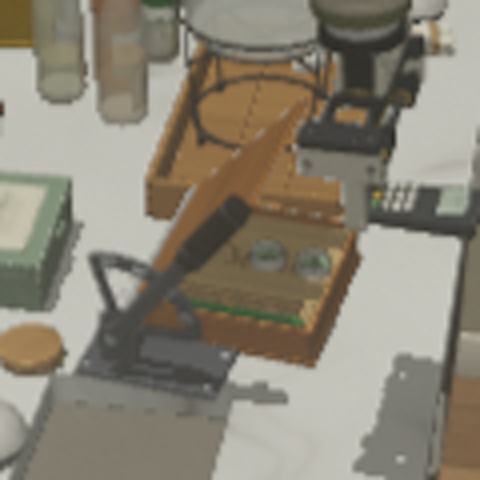

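```bash
python3 -m creep '[[[0.355,0,-2,0,-3.5,0,0],[0.355,-0.3,-2,-2,0,0,0],[0.355,0,-1,-3,0,0,0],[0.355,0,0,-3,0,0,0],[0.355,0,0,-2.5,0,0,0],[0.355,0,0,-1,0,0,0],[0.355,0,0,0,0,0,0],[0.355,0,0,0,0,0,0]]]';python3 go.py box -18 169.5 197.5
```

```text
t: 46.6
tool_pos: [0.5297, -0.037, 0.3073]
orientation: [-1.25, -1.118, 1.131]
force: [-1.0, -0.5, 0.5]
opening: 0.0599
t 46.6 pos [ 0.5297 -0.037   0.3073] toolang 83.6 f [-1.  -0.5  0.5] open 0.0599
  shift cm now [-0.1  10.96 -2.  ] if aligned [-0.09 10.98 -1.86] turn [-0.71  0.2   0.05]
```

```bash
python3 -m creep '[[[0.355,-0.1,0,-1.9,-0.7,0,0],[0.355,0,2.5,0,0,0,0],[0.355,0,2.5,0,0,0,0],[0.355,0,2.5,0,0,0,0],[0.355,0,2,0,0,0,0],[0.355,0,0.8,0,0,0,0],[0.355,0,0,0,0,0,0],[0.355,0,0,0,0,0,0]]]';python3 go.py box -18 169.5 197.5
```

```text
t: 47.4
tool_pos: [0.5437, -0.0393, 0.2006]
orientation: [-1.258, -1.126, 1.127]
force: [0.5, 0.3, 0.4]
opening: 0.06
t 47.4 pos [ 0.5437 -0.0393  0.2006] toolang 83.61 f [0.5 0.3 0.4] open 0.06
  shift cm now [-0.02  0.31 -0.44] if aligned [-0.02  0.31 -0.44] turn [-0.06  0.21  0.05]
```

```bash
python3 -m creep '[[[0.355,0,0.3,-0.5,0,0,0],[0.355,0,0,0,0,0,0],[0.95,0,0,0,0,0,0],[0.95,0,0,0,0,0,0],[0.95,0,0,0,0,0,0],[0.95,0,0,0,0,0,0],[0.95,0,0,0,0,0,0],[0.95,0,0,0,0,0,0]]]' 40; python3 th.py|head -1; python3 -m creep '[[[0.95,0,0.4,0.5,0,0,0],[0.95,0,0.4,0.5,0,0,0],[0.95,0,0.4,0.5,0,0,0],[0.95,0,0.4,0.5,0,0,0],[0.95,0,0,0,0,0,0],[0.95,0,0,0,0,0,0],[0.95,0,0,0,0,0,0],[0.95,0,0,0,0,0,0]]]';python3 th.py
```

```text
t: 48.2
tool_pos: [0.5515, -0.0376, 0.2016]
orientation: [-1.26, -1.134, 1.122]
force: [0.4, -2.2, -0.5]
opening: 0.0239
theta 0.966 q 0.866 r 0.1916 dy 0.0023 f [ 0.4 -2.2 -0.5] open 0.0239
t: 49.0
tool_pos: [0.5313, -0.0353, 0.1854]
orientation: [-1.264, -1.137, 1.12]
force: [0.7, 1.3, 0.5]
opening: 0.0237
theta 0.83 q 0.73 r 0.1916 dy 0.0023 f [0.7 1.3 0.5] open 0.0237
[[0.11, 0.01, -0.994], [0.994, 0.003, 0.11], [0.004, -1.0, -0.01]]
0.73 [-0.23  1.46  1.24]
0.63 [-0.23  2.92  2.45]
0.53 [-0.23  4.5   3.51]
0.43 [-0.24  6.17  4.4 ]
0.33 [-0.24  7.93  5.12]
0.23 [-0.25  9.75  5.67]
0.13 [-0.25 11.62  6.03]
0.1 [-0.25 12.19  6.1 ]
```

Force ~0 and below the 0.85 tooth: it follows. Continue slowly.

```bash
python3 -m creep '[[[0.95,0,0.7,0.6,0,0,0],[0.95,0,0.7,0.6,0,0,0],[0.95,0,0.75,0.6,0,0,0],[0.95,0,0.75,0.6,0,0,0],[0.95,0,0.75,0.5,0,0,0],[0.95,0,0.75,0.5,0,0,0],[0.95,0,0,0,0,0,0],[0.95,0,0,0,0,0,0]]]';python3 th.py
```

```text
t: 49.8
tool_pos: [0.4957, -0.0312, 0.1399]
orientation: [-1.263, -1.136, 1.12]
force: [0.2, 1.8, 1.1]
opening: 0.0239
theta 0.526 q 0.426 r 0.1909 dy 0.0023 f [0.2 1.8 1.1] open 0.0239
[[0.11, 0.01, -0.994], [0.994, 0.004, 0.11], [0.005, -1.0, -0.009]]
0.43 [-0.23  1.72  0.81]
0.33 [-0.24  3.48  1.53]
0.23 [-0.24  5.31  2.06]
0.13 [-0.25  7.17  2.41]
0.1 [-0.25  7.67  2.47]
0.1 [-0.25  7.67  2.47]
0.1 [-0.25  7.67  2.47]
0.1 [-0.25  7.67  2.47]
```

```bash
python3 -m creep '[[[0.95,0,0.8,0.4,0,0,0],[0.95,0,0.8,0.4,0,0,0],[0.95,0,0.9,0.4,0,0,0],[0.95,0,0.9,0.4,0,0,0],[0.95,0,0.9,0.3,0,0,0],[0.95,0,0.9,0.2,0,0,0],[0.95,0,0.6,0.1,0,0,0],[0.95,0,0,0,0,0,0]]]';python3 th.py
```

```text
t: 50.6
tool_pos: [0.4729, -0.0286, 0.0773]
orientation: [-1.263, -1.136, 1.12]
force: [0.7, 0.2, -0.9]
opening: 0.0237
theta 0.175 q 0.075 r 0.1909 dy 0.0023 f [ 0.7  0.2 -0.9] open 0.0237
[[0.11, 0.01, -0.994], [0.994, 0.004, 0.11], [0.005, -1.0, -0.009]]
0.1 [-0.23  1.43  0.12]
0.1 [-0.23  1.43  0.12]
0.1 [-0.23  1.43  0.12]
0.1 [-0.23  1.43  0.12]
0.1 [-0.23  1.43  0.12]
0.1 [-0.23  1.43  0.12]
0.1 [-0.23  1.43  0.12]
0.1 [-0.23  1.43  0.12]
```

```bash
python3 -m creep '[[[0.95,0,0.6,0.1,0,0,0],[0.95,0,0.5,0,0,0,0],[0.95,0,0.4,0,0,0,0],[0.95,0,0.3,0,0,0,0],[0.95,0,0.2,0,0,0,0],[0.95,0,0,0,0,0,0],[0.95,0,0,0,0,0,0],[0.95,0,0,0,0,0,0]]]';python3 th.py|head -1
```

```text
t: 51.4
tool_pos: [0.4716, -0.0284, 0.0643]
orientation: [-1.26, -1.133, 1.123]
force: [-1.9, 1.1, 3.6]
opening: 0.0236
theta 0.107 q 0.007 r 0.1904 dy 0.0023 f [-1.9  1.1  3.6] open 0.0236
```

```bash
python3 -m creep '[[[0.95,0,0.3,0,0,0,0],[0.95,0,0.3,0,0,0,0],[0.95,0,0,0,0,0,0],[0.355,0,0,0,0,0,0],[0.355,0,0,0,0,0,0],[0.355,0,0,0,0,0,0],[0.355,0,0,0,0,0,0],[0.355,0,0,0,0,0,0]]]';python3 th.py|head -1; python3 -m creep '[[[0.355,0,-2,0,0,0,0],[0.355,0,-3,0,0,0,0],[0.355,0,-4,0,0,0,0],[0.355,0,-4,0,0,0,0],[0.355,0,-3,3,0,0,0],[0.355,4,0,3,0,0,0],[0.355,4.5,0,0,0,0,0],[0.355,4.5,0,0,0,0,0]]]'; python3 -m creep '[[[0.355,4.5,0,0,0,0,0],[0.355,4.5,0,0,0,0,0],[0.355,4.5,0,0,0,0,0],[0.355,4.5,0,0,0,0,0],[0.355,0,0,0,0,0,0],[0.355,0,0,0,0,0,0],[0.355,0,0,0,0,0,0],[0.355,0,0,0,0,0,0]]]'
python3 - <<'E'
from h import *
from go import bx,by,B
for n in('top','scene'):
    c=cam(n,n+'11'); P=pts(c);hsv=cv2.cvtColor(c['frame'],cv2.COLOR_RGB2HSV)
    L=(P-B)@np.stack([bx,by,[0,0,1]],1)*1000
    m=(hsv[...,0]<20)&(hsv[...,1]>110)&(abs(L[...,1])<90)&(abs(L[...,0])<80)&(L[...,2]>40)
    Q=L[m]
    if len(Q)>50: p=np.linalg.svd(Q-Q.mean(0))[2][2]; p*=np.sign(p[2]); print(n,len(Q),'lid z',np.median(Q[:,2]).round(1),'q',np.arctan2(p[0],p[2]).round(3))
a=cv2.imread('pics/top11.png')[90:290,120:400]; b=cv2.imread('pics/scene11.png')[100:310,180:350]
cv2.imwrite('pics/z11.png',np.hstack([cv2.resize(a,(500,400),interpolation=cv2.INTER_CUBIC),cv2.resize(b,(300,400),interpolation=cv2.INTER_CUBIC)]))
E
```

```text
t: 52.2
tool_pos: [0.4717, -0.0296, 0.0632]
orientation: [-1.259, -1.13, 1.125]
force: [-0.1, 0.3, -0.3]
opening: 0.0576
theta 0.101 q 0.001 r 0.19 dy 0.0011 f [-0.1  0.3 -0.3] open 0.0576
t: 53.0
tool_pos: [0.4239, 0.1063, 0.2295]
orientation: [-1.26, -1.125, 1.117]
force: [2.0, -0.3, 0.7]
opening: 0.06
t: 53.8
tool_pos: [0.4435, 0.2982, 0.2303]
orientation: [-1.256, -1.132, 1.118]
force: [0.9, -0.2, 0.8]
opening: 0.0597
top 2386 lid z 54.4 q 0.003
scene 240 lid z 54.5 q 0.004
```

View pics/z11.png

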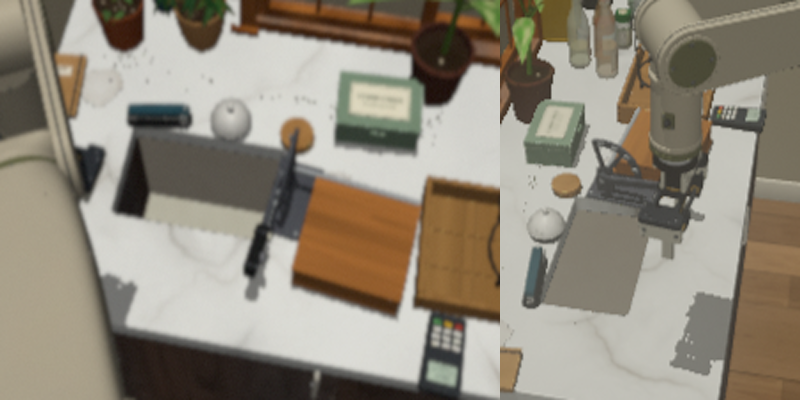

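The lid is shut (q ≈ 0.003), the bystanders are where they were, and no loose items remain on the counter.

```bash
python3 -c "
from plant import robot
print(robot.close_job())"
```

```text
the job is handed in; nothing more can be done
None
```

I cleared the counter and handed the job in at about 54 s of robot time. The lid is shut over one pen and two tealights, the only loose things I found.

- **Lid up:** I raised the lever until the lid stood upright. Measured from the camera, it rested at about 1.82 rad, against the end stop and past the 1.64 catch.
- **Sorting:** The slim pen went into the ribbed tray and both tealights into the tray with round outlines. Pictures taken before closing showed all three lying in their trays.
- **Lid down:** I pinched the button and swung the lever down, but not in one go. The first swing was too fast for the damped lid. The fingers came off the grip and the ratchet caught at about 0.85. I pinched again with 40 N and lowered it slowly the rest of the way.
- **Last checks:** Both cameras put the lid at 54.5 mm, at an angle of about 0.003 rad (shut). The bell, stapler, coasters and card reader looked unmoved, and the gripper was clear of everything.
- **Disagreements:** The cameras differed by about 7 mm on the pen's position before I picked it up. The pen measured 9 mm between the fingers, not the 12 mm given as its width. Neither affected the result.

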